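# Put the gas hob back together and set the kettle on

## Task

The gas hob is to be put back together for tea: first clear every utensil lying on it into the shallow wooden tray, then set the burner cap on the burner and press it down so that it sits flat and level. Stand the pan support centred over the capped burner, level on the hob plate, and put the kettle upright on it over the middle of the burner. Do not tip the kettle over, and leave the red bowl, glass jar, sifter and tea tin where they are.

Things in the scene. Friction and masses are not known exactly. Their poses are not given: they have to be found in the camera images.
- hob: Built-in one-burner gas hob, fixed: stainless plate 325 x 290 mm, top 8 mm above the worktop. Origin at worktop level below the burner's axis; z up; the plate reaches from -150 to +175 mm along its x and +-145 mm along its y. A black knob (32 mm across, top 33 mm above the worktop) stands at x +150, y +60 mm.
- burner (a point): Centre of the top of the burner head on the hob, 30 mm above the worktop. The head is aluminium: a disc 76 mm across up to 22 mm above the worktop, and on it a round boss 45 mm across, 8 mm high, chamfered at the top, on which the cap sits.
- cap: Burner cap: black steel disc, 62 mm across, 19 mm high, 0.12 kg, right way up on the worktop. Origin at the centre of its underside; z up. A skirt below, 6 mm deep, 51 mm inside, goes loosely (3 mm all round) over the burner's boss; too far aside it sits crooked. Seated, its underside is 24 mm and its top 43 mm above the worktop. Grip it low by its rim, 62 mm wide.
- pan_support: Pan support: black steel, 0.3 kg, 172 mm across, 52 mm high, on four feet; origin at the centre, at foot level; z up. Four level arms along +x, -x, +y, -y, 20 to 86 mm from the centre, 8 mm wide, 42 to 52 mm above the feet, a leg at each outer end; an octagon bar joins the legs at 26 mm height. Grip across an arm from above 60 mm from the centre. Any yaw will do.
- kettle: Small stainless kettle, 0.5 kg, 144 mm across, flat bottom 124 mm across; origin at the centre of its underside; z up; spout along +x, reaching 99 mm from the axis. Arched handle along its y with a black round grip 20 mm thick, 76 mm long; the lid knob below it ends 124 mm above the underside. On the pan support its underside is 60 mm above the worktop.
- kettle_grip (a point): Middle of the kettle's black handle grip, on the kettle's axis 182 mm above its underside.
- tray: Shallow open wooden tray for utensils, fixed: 250 mm along its x, 205 mm along its y, 28 mm high, walls and floor 5 mm thick. Origin at the centre of its underside; z up. It has room for four utensils side by side along its x, about 45 mm apart.
- whisk: Flat black silicone whisk. May be absent. Lies flat, 190 mm over all; origin on its underside at the middle of its length, x along it with the head at +x and the handle at -x, z up. Handle 20 mm wide, 15 mm high, from x -95 to +5 mm; flat loops 44 mm wide from there on. Grip across the handle about 20 mm behind the origin.
- spoon: Pale wooden spoon. May be absent. Lies flat, 190 mm over all; origin on its underside at the middle of its length, x along it with the head at +x and the handle at -x, z up. Handle 15 mm wide, 13 mm high, up to x +40 mm; bowl 42 mm wide. Grip across the handle near the origin.
- turner: Slotted steel turner with a black handle. May be absent. Lies flat, 190 mm over all; origin on its underside at the middle of its length, x along it with the head at +x and the handle at -x, z up. Handle 20 mm wide, 15 mm high, from x -95 to +15 mm; blade 46 mm wide, 4 mm thick, from x +35 mm. Grip across the handle about 20 mm behind the origin.
- pastry_brush: Pastry brush with pale wooden handle and grey silicone bristles. May be absent. Lies flat, 190 mm over all; origin on its underside at the middle of its length, x along it with the head at +x and the handle at -x, z up. Handle 18 mm wide, 14 mm high, up to x +20 mm; ferrule and bristles 36 mm wide, 13 mm high. Grip across the handle about 15 mm behind the origin.
- bowl: Red ceramic bowl, 150 mm across, 70 mm high; origin at the centre of its underside. To be left alone.
- jar: Glass jar with stainless screw lid, 84 mm across, 130 mm high; origin at the centre of its underside. To be left alone.
- sifter: Aluminium flour sifter, 104 mm across, 93 mm high, handle with squeeze lever reaching 109 mm along +y; origin at the centre of its underside. To be left alone.
- tea_tin: Aluminium tea tin, 72 mm across, 110 mm high; origin at the centre of its underside. To be left alone.
Mind the look-alikes: they are no part of the job. Leave any yellow look-alike of the spoon alone.

How it is judged:
By the outcome, as a careful person would: the job done as asked, in the order asked, and still so for the second after the job is handed in, with the robot touching nothing.
Of whisk, spoon, turner, pastry_brush only 2 to 4 are there at a start; the rules pass over those that are not, and their reading is None.
At some moment in a run one of whisk, spoon, turner, pastry_brush may be knocked a few centimetres aside while the robot is not near it.
It also fails if it takes over 210 s, if anything falls off the work surface, if the arm or the gripper's body presses on something with over 40 N, if the wrist force passes 120 N, or if a joint passes its speed limit or range.

## Robot

A 6-joint arm with a two-finger parallel gripper is mounted at the origin on the work surface. World frame = base frame: x ahead of the robot, y to its left, z up, the work surface at z = 0. Lengths are in m, angles in rad, forces in N, time in s.
With the tool pointing down it reaches from about 0.3 to 0.75 m from the base axis. Payload 8.5 kg.
Tool frame: the origin (TCP) lies on the mounting face of the last link; the fingertips stand 173 mm ahead of it and the grasp point (between the pads) lies 155 mm ahead of it; z points along the fingers, y is the line along which they close (so a half turn about z gives the same grasp; the last joint's range is limited). The gripper opens to 85 mm and grips with 20 to 120 N. Pads are 22 mm wide; open, the fingers measure 114 mm over their backs; the gripper's body (76 mm by 85 mm) begins 54 mm behind the grasp point. The pads swing forward as they close: fully open they stand 13 mm farther back than shut.
Start: joints at [1.008, 0.381, 1.297, -0, 1.464, -0.215], TCP at [0.187, 0.517, 0.405] pointing down, gripper open.
Joint ranges: [-3.11, 3.11], [-0.89, 2.33], [0.22, 2.48], [-1.42, 4.56], [0.17, 2.85], [-2.88, 2.88]. Speed limits (rad/s): [2.39, 2.39, 3.14, 3.14, 3.14, 3.14].

## Interface

Orientations are given as a 3x3 rotation matrix whose columns are the frame's x, y, z axes.
In Python, from cell import arm gives the robot as it stands.
- The arm moves only by the tool send_rows, never from a script. Its argument "steps" is a list that holds one entry, the list of rows, each a list of 7 numbers: the turn, a rotation vector about the tool's x, y, z each as a share of 180 degrees, from -1 to 1, then the shift along the tool's x, y, z each as a share of 0.3 m, from -1 to 1, then the closure, from 0 (fully open) to 1 (shut). In form: [[[rx, ry, rz, tx, ty, tz, fingers], ...]]. A call has 1 to 12 rows; each row is the pose to reach, as a shift and turn from the pose commanded when the call began, along the tool's axes at that moment, turning the shorter way round; what a row does not reach only later rows make up. A row lasts 1/8 s, in which the tool goes at most 62.5 mm and 10.7 degrees, less where a joint would pass 70% of its speed; a pose out of reach is approached as far as the arm can. A call with a number of a shift or a turn outside -1 to 1 is refused whole. A call with a gripper value outside its range is refused whole. The fingers move at their own pace and stop on an object; the grip force is fixed at half the most. Time passes only in rows, so rows that repeat a pose let the fingers close. It gives the time, the measured TCP pose, the force, the opening and the grip force at its end, in the units of the state.
- arm.get_obs(): the state, without advancing time (a new reading comes with each control period).
- arm.camera(name): name is "scene" or "top"; returns the picture (480x640x3 uint8, red, green, blue); there is no depth.
- arm.camera_params(name): a dict with "vertical_fov" (degrees; the focal length in pixels is half the picture's height over the tangent of half this angle, whatever the lens; pixels are square), "cx", "cy" (the principal point, pixels), "distortion" ([k1, k2, p1, p2, k3] as OpenCV has them; the pictures are not rectified), "view" (4x4, takes a point from world to camera coordinates). Camera axes: x right, y down, z forward; pixel columns grow to the right and rows downward; lengths in m; the calibration is good to about 2 mm. A picture is of the moment at which its call begins. camera_params takes no time and is no camera call.
- arm.sign_off(): hands the job in; it is judged then, once.
Trained networks look in the newest picture that a camera, given by its name, has taken for a name from the list of things; names that differ only in an ending like _2 or _b are one class to them, and where a whole thing is asked for, a point or a joint stands for the part that bears it (a point fixed in the world has none). Each returns a list of dicts, best first, with "score" (0 to 1); they miss things now and then, are a little off and sometimes report something else, mostly with a low value. They report only what shows in the picture. A call takes as long as a camera call. They do not tell look-alikes from the thing itself.
- arm.cut_out(camera, query): "pixels" (480x640 bool, what is visible of it).
- arm.tip_of(camera, query): "point" ([x, y, z] in m, in the coordinates of the camera as it stood for that picture, good to about 4 mm: a listed point, or the origin of a listed thing).
The state is a dict: "clock": time; "joint_positions": joint angles; "joint_velocities": joint speeds; "tau": joint torques, N m; "tcp_pos": TCP position; "eef_rot": TCP orientation; "force": force on the tool from outside, world axes, zero at the start; "torque": the same for the moment, N m; "finger_gap": finger opening in m; "gripper_force": force on a finger pad.
Only numpy, scipy, OpenCV 4.12 (cv2) and the standard library are available. Lean on these libraries where they do the work, as an engineer would, in place of code of your own. Each camera call takes 0.05 s, during which the arm holds its last target. There are 200 camera calls.

## Working session

There is one attempt and no reset: what is moved stays moved. The work goes in short steps, Python scripts to look and compute and a tool call to move; the robot and the scene stay as the last step left them, time stands still between calls to the robot, and variables do not carry over. Pictures are saved under pics/ and viewed, at most 14 in all, crops included, and the job is handed in when it is done.

Besides the shell and the picture viewer there is one more tool, called after "Request:" as name([rows], argument=value, ...), one row to a line, values as JSON. send_rows: Moves the arm, as the interface text tells. Its arguments: {"type":"object","properties":{"steps":{"type":"array"}},"required":["steps"]}

```bash
ls; mkdir -p pics; python3 - <<'E'
from cell import arm
import cv2,numpy as np
o=arm.get_obs(); print({k:np.round(v,3).tolist() for k,v in o.items()})
for n in("scene","top"):
    im=arm.camera(n); cv2.imwrite(f"pics/{n}0.png",im[:,:,::-1]); p=arm.camera_params(n); print(n,{k:np.round(v,4).tolist() for k,v in p.items()})
E
```

```text
pics
{'clock': 0.0, 'joint_positions': [1.008, 0.381, 1.298, -0.0, 1.464, -0.215], 'joint_velocities': [0.001, 0.001, 0.001, -0.0, 0.001, 0.001], 'tau': [-0.0, -44.845, -23.127, -0.0, 0.005, 0.0], 'tcp_pos': [0.187, 0.517, 0.404], 'eef_rot': [[-0.94, 0.341, -0.001], [0.341, 0.94, -0.001], [0.0, -0.001, -1.0]], 'force': [-0.616, -0.431, -0.374], 'torque': [-0.012, -0.005, 0.04], 'gripper_force': 0.0, 'finger_gap': 0.085}
scene {'vertical_fov': 49.3592, 'cx': 319.7452, 'cy': 238.564, 'distortion': [0.028, 0.0, 0.0, 0.0, 0.0], 'view': [[0.7357, 0.677, -0.0184, -0.3853], [0.3509, -0.4043, -0.8447, -0.0665], [-0.5793, 0.615, -0.535, 1.5059], [0.0, 0.0, 0.0, 1.0]]}
top {'vertical_fov': 44.7203, 'cx': 328.6518, 'cy': 230.6264, 'distortion': [0.0302, 0.0, 0.0, 0.0, 0.0], 'view': [[-0.0075, -0.9999, -0.0152, 0.0559], [-0.9951, 0.0089, -0.0985, 0.5166], [0.0986, 0.0144, -0.995, 1.3198], [0.0, 0.0, 0.0, 1.0]]}
```

View pics/scene0.png

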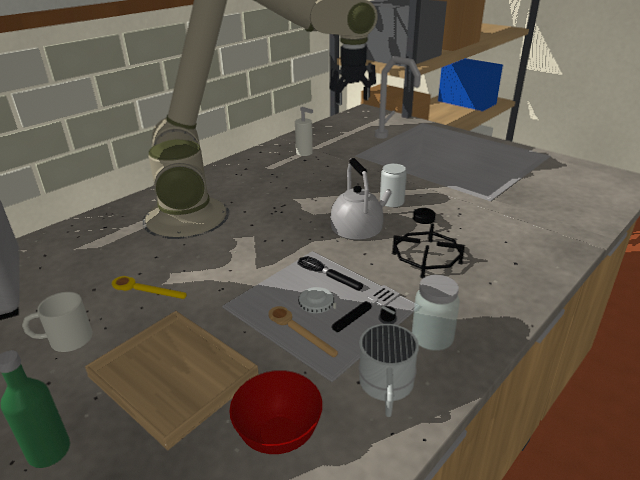

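View pics/top0.png

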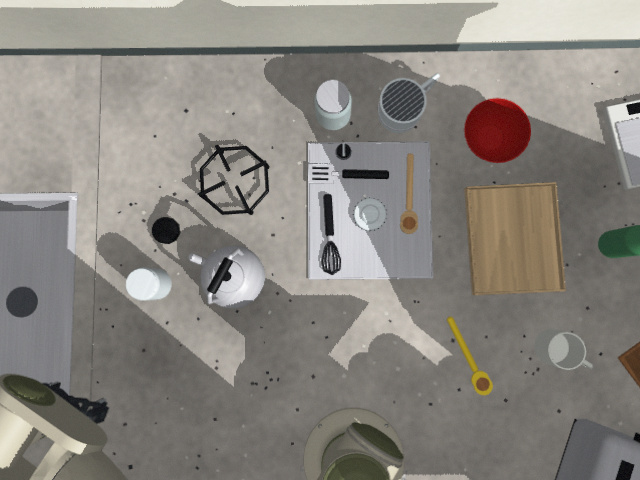

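The top view shows the whisk (330,230), turner (350,174) and wooden spoon (409,195) lying on the hob. The burner is at (370,214), the tray (516,238), the cap (166,230), the pan support (234,180) and the kettle (233,277).

Possible mix-ups:
- **Spoon:** the wooden one at (409,195) or the yellow one at (470,355). I choose the wooden one.
- **Cap:** the disc at (166,230), the hob knob at (343,151) or the sink drain at (21,302). I choose (166,230).
- **Kettle:** the kettle at (233,277) or the tea tin at (148,284).

There is no pastry brush.

```bash
cat > h.py <<'E'
from cell import arm
import cv2,numpy as np
P={n:arm.camera_params(n) for n in("scene","top")}
def K(n):
    p=P[n]; f=240/np.tan(np.radians(p["vertical_fov"])/2)
    return np.array([[f,0,p["cx"]],[0,f,p["cy"]],[0,0,1.]]),np.array(p["distortion"],float)
def tow(n,pc):
    V=np.array(P[n]["view"]); return V[:3,:3].T@(np.array(pc)-V[:3,3])
def norm(n,uv):
    k,d=K(n); return cv2.undistortPoints(np.array(uv,float).reshape(-1,1,2),k,d).reshape(-1,2)
def plane(n,uv,z):
    V=np.array(P[n]["view"]); R=V[:3,:3]; c=-R.T@V[:3,3]
    q=norm(n,uv); d=np.c_[q,np.ones(len(q))]@R
    return c+d*((z-c[2])/d[:,2])[:,None]
def proj(n,X):
    k,d=K(n); V=np.array(P[n]["view"])
    return cv2.projectPoints(np.array(X,float).reshape(-1,1,3),cv2.Rodrigues(V[:3,:3])[0],V[:3,3],k,d)[0].reshape(-1,2)
def tri(a,b): # scene pixel, top pixel
    return (lambda X:(X[:3]/X[3]).ravel())(cv2.triangulatePoints(np.array(P["scene"]["view"])[:3],np.array(P["top"]["view"])[:3],norm("scene",a).T,norm("top",b).T))
def tips(q,cams=("scene","top"),m=3):
    for n in cams:
        for r in arm.tip_of(n,q)[:m]:
            print(q,n,round(r["score"],2),np.round(tow(n,r["point"]),3))
def mask(n,q,near=None):
    rs=arm.cut_out(n,q)
    if near is not None: rs=[r for r in rs if np.hypot(*(np.argwhere(r["pixels"]).mean(0)[::-1]-near))<40]
    return rs[0]["pixels"] if rs else None
def axis(n,m,z): # centre & direction of elongated thing on plane z
    p=plane(n,np.argwhere(m)[:,::-1],z)[:,:2]; r=cv2.minAreaRect(p.astype(np.float32)*1000)
    c=p.mean(0); w,v=np.linalg.eigh(np.cov((p-c).T)); d=v[:,1]; t=(p-c)@d; s=(p-c)@v[:,0]
    return np.array(r[0])/1000,np.degrees(np.arctan2(d[1],d[0])),np.ptp(t),np.ptp(s),c
def save(n,name,crop=None,f=3):
    im=arm.camera(n)[:,:,::-1]
    if crop: x,y,w,h=crop; im=cv2.resize(im[y:y+h,x:x+w],None,fx=f,fy=f,interpolation=cv2.INTER_CUBIC)
    cv2.imwrite(f"pics/{name}.png",im)
E
python3 - <<'E'
from h import *
for n in P: arm.camera(n)
for q in "hob burner cap pan_support kettle kettle_grip tray whisk spoon turner pastry_brush jar tea_tin bowl sifter".split(): tips(q,m=2)
for q,nr in dict(whisk=(330,230),spoon=(409,195),turner=(350,174),cap=(166,230),tray=(516,238),hob=(370,210),pan_support=(234,180)).items():
    m=mask("top",q,nr)
    if m is None: print(q,None); continue
    z=dict(tray=.028,pan_support=.05,cap=.019,hob=.008).get(q,.018)
    c,a,l,w,cc=axis("top",m,z); print(q,m.sum(),np.round(c,3),round(a,1),np.round([l,w],3),np.round(cc,3))
save("top","crop1",(300,130,150,160),3.7)
E
```

```text
hob scene 0.82 [ 0.553 -0.049 -0.004]
hob top 0.65 [ 0.558 -0.045 -0.   ]
burner scene 0.87 [ 0.552 -0.045  0.025]
burner scene 0.31 [ 0.8   -0.119 -0.005]
burner top 0.9 [ 0.555 -0.04   0.028]
cap top 0.88 [0.525 0.432 0.001]
cap top 0.64 [0.402 0.451 0.003]
pan_support scene 0.89 [ 0.639  0.272 -0.001]
pan_support top 0.83 [0.636 0.27  0.001]
pan_support top 0.23 [ 0.604 -0.135  0.008]
kettle scene 0.87 [ 0.415  0.27  -0.002]
kettle top 0.93 [ 0.414  0.269 -0.001]
kettle_grip scene 0.72 [0.411 0.27  0.181]
kettle_grip top 0.6 [ 0.801 -0.119 -0.002]
kettle_grip top 0.58 [0.411 0.267 0.181]
tray scene 0.7 [ 0.497 -0.379 -0.   ]
tray top 0.83 [ 0.495 -0.371  0.001]
tray top 0.32 [0.634 0.271 0.001]
whisk scene 0.79 [0.509 0.049 0.011]
whisk scene 0.54 [ 0.735 -0.332  0.004]
whisk top 0.69 [0.51  0.051 0.007]
whisk top 0.24 [ 0.495 -0.373  0.001]
spoon scene 0.8 [ 0.607 -0.138  0.009]
spoon scene 0.62 [ 0.231 -0.262  0.002]
spoon top 0.92 [ 0.232 -0.262  0.001]
spoon top 0.87 [ 0.608 -0.138  0.008]
turner scene 0.65 [0.507 0.052 0.007]
turner scene 0.58 [0.652 0.008 0.006]
turner top 0
[... 246 characters left out ...]
38 0.002]
tea_tin top 0.59 [0.405 0.455 0.004]
bowl scene 0.87 [ 0.734 -0.329  0.001]
bowl top 0.84 [ 0.738 -0.33  -0.001]
bowl top 0.15 [0.414 0.271 0.183]
sifter scene 0.64 [ 0.801 -0.117 -0.001]
sifter top 0.64 [ 0.738 -0.329 -0.002]
sifter top 0.57 [ 0.802 -0.12   0.003]
whisk 568 [0.512 0.05 ] -176.8 [0.185 0.03 ] [0.522 0.051]
spoon 695 [ 0.604 -0.135] 177.8 [0.186 0.04 ] [ 0.584 -0.135]
turner 951 [0.652 0.007] 88.8 [0.189 0.046] [0.652 0.024]
cap 603 [0.523 0.431] 68.2 [0.067 0.061] [0.523 0.431]
tray 10122 [ 0.498 -0.369] -178.2 [0.251 0.214] [ 0.496 -0.37 ]
hob 14737 [ 0.569 -0.044] -179.7 [0.329 0.292] [ 0.564 -0.048]
pan_support 1200 [0.634 0.267] 81.6 [0.162 0.163] [0.632 0.269]
```

View pics/crop1.png

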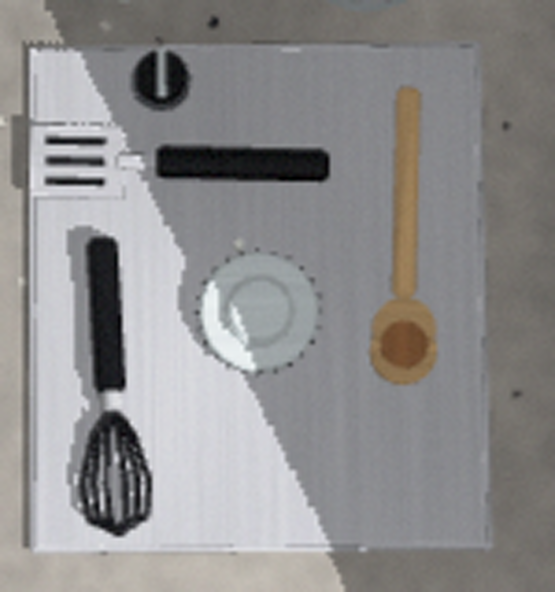

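The close crop confirms the choice: wooden spoon, whisk and slotted turner on the hob, with the burner bare in the middle. The yellow spoon lies off the hob, so I leave it alone. Next is a planning helper, a finer tray pose, and utensil heights from both views.

```bash
cat >> h.py <<'E'
def yaw_now(o=None):
    R=np.array((o or arm.get_obs())["eef_rot"]); return np.degrees(np.arctan2(R[1,1],R[0,1]))
def plan(wps):
    """wps: (x,y,tcp_z,yaw of tool y in deg,closure); prints rows from present pose"""
    o=arm.get_obs(); R=np.array(o["eef_rot"]); p=np.array(o["tcp_pos"]); a0=yaw_now(o); a_prev=a0; q=p
    for x,y,z,yaw,c in wps:
        ya=np.radians(yaw); T=np.array([[-np.sin(ya),np.cos(ya),0],[np.cos(ya),np.sin(ya),0],[0,0,-1]])
        rv=cv2.Rodrigues(R.T@T)[0].ravel()/np.pi; t=R.T@(np.array([x,y,z])-p)/0.3
        n=max(np.linalg.norm(np.array([x,y,z])-q)/.06,abs((yaw-a_prev+180)%360-180)/10.5)
        print("rows~%.1f"%n,np.round(np.r_[rv,t],4).tolist()+[c],"q6=%.0f"%(np.degrees(np.arctan2(y,x))-yaw))
        q=np.array([x,y,z]); a_prev=yaw
def st():
    o=arm.get_obs(); print("t",round(o["clock"],2),"tcp",np.round(o["tcp_pos"],4),"yaw",round(yaw_now(o),2),"z",np.round(np.array(o["eef_rot"])[:,2],3),"F",np.round(o["force"],1),"gap",round(o["finger_gap"],4),"gf",round(o["gripper_force"],1))
def line(q,near,z=.022,n="top"):
    m=mask(n,q,near); c,a,l,w,cc=axis(n,m,z); print(q,"c",np.round(c,4),"ang",round(a,1),np.round([l,w],3))
def quad(q,near,z,n="top"):
    m=mask(n,q,near); h=cv2.convexHull(max(cv2.findContours(m.astype(np.uint8),0,2)[0],key=len)); p=plane(n,h.reshape(-1,2),z)[:,:2]
    print(q,cv2.minAreaRect((p*1000).astype(np.float32)))
E
python3 - <<'E'
from h import *
for n in P: arm.camera(n)
quad("tray",(516,238),.028); quad("hob",(370,210),.008)
# heights from 2 views: handle-end / head-centre of utensils via triangulated tip_of pixels
for q in("whisk","spoon","turner","burner"):
    a={n:[r["point"] for r in arm.tip_of(n,q)] for n in P}
    best=min(((np.linalg.norm(tow("scene",s)-tow("top",t)),s,t) for s in a["scene"] for t in a["top"] if tow("top",t)[0]>.4),key=lambda v:v[0])
    X=tri(proj("scene",tow("scene",best[1])),proj("top",tow("top",best[2]))); print(q,np.round(X,4),round(best[0],4))
# burner by circle on the top picture
im=arm.camera("top"); g=cv2.cvtColor(im,cv2.COLOR_RGB2GRAY)[180:250,335:405]
c=cv2.HoughCircles(cv2.GaussianBlur(cv2.resize(g,None,fx=4,fy=4,interpolation=cv2.INTER_CUBIC),(5,5),0),cv2.HOUGH_GRADIENT,1,200,param1=80,param2=15,minRadius=50,maxRadius=80)
u=c[0,0]/4+np.array([335,180,0]); print(u,plane("top",[u[:2]],.022))
plan([(.531,.051,.40,93,.5),(.531,.051,.23,93,.5)])
E
```

```text
tray ((497.4373474121094, -370.4466552734375), (251.98699951171875, 211.40347290039062), 2.1325786113739014)
hob ((568.1625366210938, -43.37937927246094), (291.42596435546875, 326.282958984375), 89.77892303466797)
whisk [0.5102 0.0491 0.0121] 0.0068
spoon [ 0.6067 -0.1377  0.0083] 0.0033
turner [0.6578 0.0054 0.01  ] 0.0069
burner [ 0.5521 -0.041   0.0248] 0.0067
[370.125 213.375  16.5  ] [[ 0.5567814  -0.04471595  0.022     ]]
rows~9.7 [-0.0, -0.0, -0.1274, -1.606, -1.0702, 0.0158, 0.5] q6=-88
rows~2.8 [-0.0, -0.0, -0.1274, -1.606, -1.0702, 0.5824, 0.5] q6=-88
```

Request:
send_rows([
  [[0,0,-0.05,-0.5,-0.3,-0.05,0.5],[0,0,-0.127,-0.96,-0.62,-0.05,0.5],[0,0,-0.127,-0.96,-0.62,-0.05,0.5],[0,0,-0.127,-0.96,-0.62,-0.05,0.5],[0,0,-0.127,-0.96,-0.62,-0.05,0.5],[0,0,-0.127,-0.96,-0.62,-0.05,0.5],[0,0,-0.127,-0.96,-0.62,-0.05,0.5]],
])

```text
clock: 3.62
tcp_pos: [0.3961, 0.2423, 0.4197]
eef_rot: [[-0.999, -0.047, 0.0], [-0.047, 0.999, -0.0], [-0.0, -0.0, -1.0]]
force: [0.1, 0.4, -0.2]
finger_gap: 0.0425
gripper_force: 0.0
```

```bash
python3 - <<'E'
from h import *
st(); plan([(.531,.051,.36,93,.5),(.531,.051,.23,93,.5),(.531,.051,.187,93,.5)])
E
```

```text
t 3.62 tcp [0.3961 0.2423 0.4197] yaw 92.71 z [ 0. -0. -1.] F [ 0.1  0.4 -0.2] gap 0.0425 gf 0.0
rows~4.0 [-0.0, 0.0001, -0.0016, -0.419, -0.6583, 0.1994, 0.5] q6=-88
rows~2.2 [-0.0, 0.0001, -0.0016, -0.4188, -0.6583, 0.6327, 0.5] q6=-88
rows~0.7 [-0.0, 0.0001, -0.0016, -0.4188, -0.6582, 0.7761, 0.5] q6=-88
```

Request:
send_rows([
  [[0,0,0,-0.419,-0.658,0.2,0.5],[0,0,0,-0.419,-0.658,0.2,0.5],[0,0,0,-0.419,-0.658,0.2,0.5],[0,0,0,-0.419,-0.658,0.2,0.5],[0,0,0,-0.419,-0.658,0.633,0.5],[0,0,0,-0.419,-0.658,0.633,0.5],[0,0,0,-0.419,-0.658,0.633,0.5],[0,0,0,-0.419,-0.658,0.633,0.5]],
])

```text
clock: 4.62
tcp_pos: [0.531, 0.0539, 0.2315]
eef_rot: [[-0.999, -0.052, 0.002], [-0.052, 0.999, -0.0], [-0.002, -0.0, -1.0]]
force: [0.6, -0.6, 0.2]
finger_gap: 0.0426
gripper_force: 0.0
```

```bash
python3 - <<'E'
from h import *
st(); save("scene","w1",(240,220,220,160),3.5); plan([(.531,.051,.187,93,.5)])
tips("whisk",("scene",),2); arm.camera("top"); tips("whisk",("top",),2)
E
```

```text
t 4.62 tcp [0.531  0.0539 0.2315] yaw 92.99 z [ 0.002 -0.    -1.   ] F [ 0.6 -0.6  0.2] gap 0.0426 gf 0.0
rows~0.8 [-0.0002, 0.0012, -0.0001, 0.0013, -0.0092, 0.1506, 0.5] q6=-88
whisk scene 0.65 [0.508 0.049 0.009]
```

View pics/w1.png

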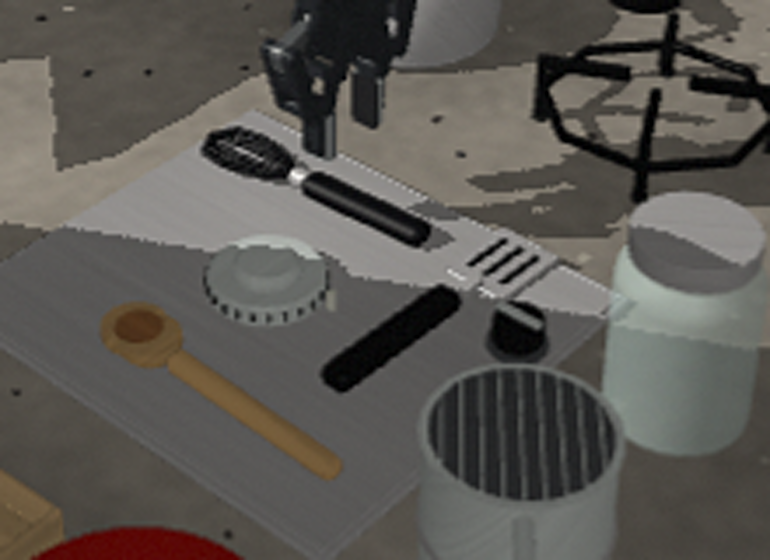

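Fingers are over the whisk handle at about (350,195) in the crop, and nothing has moved. I'll grasp and lift.

Request:
send_rows([
  [[0,0,0,0,0,0.08,0.5],[0,0,0,0,0,0.15,0.5],[0,0,0,0,0,0.15,0.5],[0,0,0,0,0,0.15,1],[0,0,0,0,0,0.15,1],[0,0,0,0,0,0.15,1],[0,0,0,0,0,0.15,1],[0,0,0,0,0,0.0,1],[0,0,0,0,0,-0.15,1],[0,0,0,0,0,-0.15,1],[0,0,0,0,0,-0.15,1]],
])

```text
clock: 6.2
tcp_pos: [0.5301, 0.0534, 0.2746]
eef_rot: [[-0.999, -0.051, -0.0], [-0.051, 0.999, 0.0], [0.0, 0.0, -1.0]]
force: [0.3, 0.0, -1.8]
finger_gap: 0.0184
gripper_force: 58.9
```

```bash
python3 - <<'E'
from h import *
st()
# whisk origin is 20 mm toward -x of grip; tray slot: outer (-y) : tray centre + R(2.1)*( +20ish , -60)
c=np.array([.4974,-.3705]);a=np.radians(2.1)
R=np.array([[np.cos(a),-np.sin(a)],[np.sin(a),np.cos(a)]])
for off in(-60,0,60): print(off,np.round(c+R@np.array([.020,off/1000]),4))
g=c+R@np.array([.020,-.060])
plan([(.525,-.17,.285,93,1),(*g,.285,92.1,1),(*g,.215,92.1,1),(*g,.1865,92.1,1)])
E
```

```text
t 6.2 tcp [0.5301 0.0534 0.2746] yaw 92.93 z [-0.  0. -1.] F [ 0.3  0.  -1.8] gap 0.0184 gf 58.9
-60 [ 0.5196 -0.4297]
0 [ 0.5174 -0.3698]
60 [ 0.5152 -0.3098]
rows~3.7 [0.0, -0.0001, -0.0004, 0.0551, -0.7427, -0.0348, 1] q6=-111
rows~4.3 [0.0, -0.0001, 0.0046, 0.1174, -1.6064, -0.0348, 1] q6=-132
rows~1.2 [0.0, -0.0001, 0.0046, 0.1174, -1.6064, 0.1985, 1] q6=-132
rows~0.5 [0.0, -0.0001, 0.0046, 0.1173, -1.6065, 0.2935, 1] q6=-132
```

Request:
send_rows([
  [[0,0,0,0.03,-0.2,-0.035,1],[0,0,0,0.06,-0.4,-0.035,1],[0,0,0,0.06,-0.6,-0.035,1],[0,0,0,0.07,-0.8,-0.035,1],[0,0,0.005,0.08,-1,-0.035,1],[0,0,0.005,0.08,-1,-0.035,1],[0,0,0.005,0.08,-1,-0.035,1]],
])

```text
clock: 7.08
tcp_pos: [0.5216, -0.2472, 0.284]
eef_rot: [[-0.999, -0.035, -0.002], [-0.035, 0.999, 0.002], [0.002, 0.002, -1.0]]
force: [-0.3, 0.3, -0.4]
finger_gap: 0.0184
gripper_force: 59.1
```

```bash
python3 - <<'E'
from h import *
st()
g=(.5196,-.4297)
plan([(*g,.285,92.1,1),(*g,.215,92.1,1),(*g,.1865,92.1,1)])
E
```

```text
t 7.08 tcp [ 0.5216 -0.2472  0.284 ] yaw 92.02 z [-0.002  0.002 -1.   ] F [-0.3  0.3 -0.4] gap 0.0184 gf 59.1
rows~3.0 [0.0006, -0.0007, -0.0005, 0.0281, -0.6077, -0.0044, 1] q6=-132
rows~1.2 [0.0006, -0.0007, -0.0005, 0.0276, -0.6081, 0.2289, 1] q6=-132
rows~0.5 [0.0006, -0.0007, -0.0005, 0.0274, -0.6083, 0.3239, 1] q6=-132
```

Request:
send_rows([
  [[0,0,0,0.028,-0.2,0,1],[0,0,0,0.028,-0.4,0,1],[0,0,0,0.028,-0.608,0,1],[0,0,0,0.028,-0.608,0,1],[0,0,0,0.028,-0.608,0.2,1],[0,0,0,0.028,-0.608,0.27,1],[0,0,0,0.028,-0.608,0.324,1],[0,0,0,0.028,-0.608,0.324,1],[0,0,0,0.028,-0.608,0.324,0.67],[0,0,0,0.028,-0.608,0.324,0.67],[0,0,0,0.028,-0.608,0.324,0.67],[0,0,0,0.028,-0.608,0.2,0.67]],
])

```text
clock: 8.57
tcp_pos: [0.5195, -0.4299, 0.2234]
eef_rot: [[-0.999, -0.035, -0.004], [-0.035, 0.999, 0.004], [0.003, 0.004, -1.0]]
force: [0.3, -0.2, 0.1]
finger_gap: 0.0281
gripper_force: 0.0
```

```bash
python3 - <<'E'
from h import *
st(); arm.camera("scene"); tips("whisk",("scene",),1); tips("spoon",("scene",),2)
plan([(.52,-.43,.29,92,.55),(.606,-.136,.29,88,.55),(.606,-.136,.23,88,.55)])
E
```

```text
t 8.57 tcp [ 0.5195 -0.4299  0.2234] yaw 92.01 z [-0.004  0.004 -1.   ] F [ 0.3 -0.2  0.1] gap 0.0281 gf 0.0
whisk scene 0.62 [ 0.498 -0.433  0.005]
spoon scene 0.95 [ 0.602 -0.136  0.006]
spoon scene 0.66 [ 0.232 -0.264 -0.002]
rows~1.0 [-0.0011, 0.0009, 0.0002, -0.0004, 0.0005, -0.208, 0.55] q6=-132
rows~5.1 [-0.0011, 0.0009, 0.0224, -0.3215, 0.9698, -0.2105, 0.55] q6=-101
rows~1.0 [-0.0011, 0.0009, 0.0224, -0.321, 0.9705, -0.0105, 0.55] q6=-101
```

Request:
send_rows([
  [[0,0,0,0,0,-0.2,0.55],[0,0,0.022,-0.1,0.2,-0.21,0.55],[0,0,0.022,-0.2,0.4,-0.21,0.55],[0,0,0.022,-0.28,0.6,-0.21,0.55],[0,0,0.022,-0.32,0.8,-0.21,0.55],[0,0,0.022,-0.322,0.972,-0.21,0.55],[0,0,0.022,-0.322,0.972,-0.21,0.55],[0,0,0.022,-0.322,0.972,-0.01,0.55],[0,0,0.022,-0.322,0.972,-0.01,0.55],[0,0,0.022,-0.322,0.972,-0.01,0.55]],
])

```text
clock: 9.98
tcp_pos: [0.6065, -0.1362, 0.2297]
eef_rot: [[-0.999, 0.035, 0.001], [0.035, 0.999, -0.001], [-0.001, -0.001, -1.0]]
force: [-0.2, 0.7, 1.2]
finger_gap: 0.0381
gripper_force: 0.0
```

```bash
python3 - <<'E'
from h import *
st(); save("top","s1",(380,140,80,110),5); save("scene","s1s"); tips("spoon",("scene",),1); tips("spoon",("top",),2); 
plan([(.606,-.136,.185,88,.55)])
E
```

```text
t 9.97 tcp [ 0.6065 -0.1362  0.2297] yaw 88.02 z [ 0.001 -0.001 -1.   ] F [-0.2  0.7  1.2] gap 0.0381 gf 0.0
spoon scene 0.93 [ 0.229 -0.264  0.002]
spoon top 0.66 [ 0.232 -0.261 -0.001]
rows~0.7 [-0.0003, 0.0008, 0.0003, 0.0013, -0.0011, 0.1499, 0.55] q6=-101
```

View pics/s1s.png

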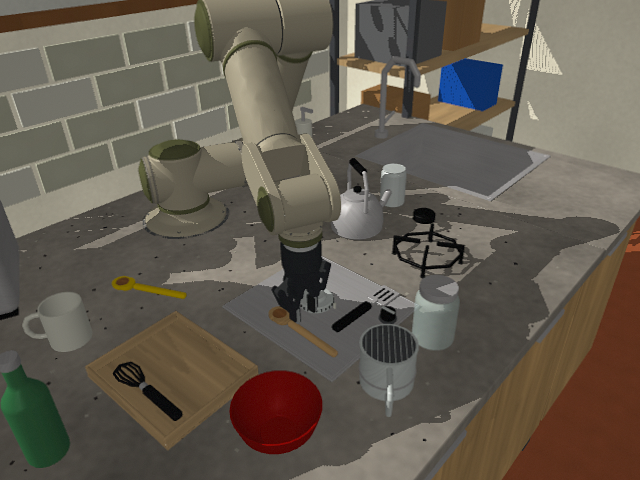

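The whisk lies in the tray at (147,388). The gripper is over the spoon at (300,322), so I'll grasp it.

Request:
send_rows([
  [[0,0,0,0,0,0.08,0.55],[0,0,0,0,0,0.15,0.55],[0,0,0,0,0,0.15,0.55],[0,0,0,0,0,0.15,1],[0,0,0,0,0,0.15,1],[0,0,0,0,0,0.15,1],[0,0,0,0,0,0.15,1],[0,0,0,0,0,0.0,1],[0,0,0,0,0,-0.18,1],[0,0,0,0,0,-0.18,1],[0,0,0,0,0,-0.18,1]],
])

```text
clock: 11.55
tcp_pos: [0.6058, -0.1351, 0.282]
eef_rot: [[-0.999, 0.034, -0.001], [0.034, 0.999, 0.0], [0.001, 0.0, -1.0]]
force: [-0.1, -0.3, -0.4]
finger_gap: 0.0131
gripper_force: 59.5
```

```bash
python3 - <<'E'
from h import *
st(); g=(.4974,-.3705)
plan([(.55,-.25,.285,90,1),(*g,.285,92.1,1),(*g,.215,92.1,1),(*g,.184,92.1,1)])
E
```

```text
t 11.55 tcp [ 0.6058 -0.1351  0.282 ] yaw 88.07 z [-0.001  0.    -1.   ] F [-0.1 -0.3 -0.4] gap 0.0131 gf 59.5
rows~2.1 [0.0001, -0.0002, -0.0107, 0.1731, -0.389, -0.0099, 1] q6=-114
rows~2.2 [0.0001, -0.0002, -0.0224, 0.3348, -0.7964, -0.0099, 1] q6=-129
rows~1.2 [0.0001, -0.0002, -0.0224, 0.3347, -0.7964, 0.2234, 1] q6=-129
rows~0.5 [0.0001, -0.0002, -0.0224, 0.3346, -0.7964, 0.3268, 1] q6=-129
```

Request:
send_rows([
  [[0,0,-0.01,0.09,-0.2,-0.01,1],[0,0,-0.022,0.17,-0.4,-0.01,1],[0,0,-0.022,0.25,-0.6,-0.01,1],[0,0,-0.022,0.335,-0.796,-0.01,1],[0,0,-0.022,0.335,-0.796,0.0,1],[0,0,-0.022,0.335,-0.796,0.2,1],[0,0,-0.022,0.335,-0.796,0.327,1],[0,0,-0.022,0.335,-0.796,0.327,1],[0,0,-0.022,0.335,-0.796,0.327,0.67],[0,0,-0.022,0.335,-0.796,0.327,0.67],[0,0,-0.022,0.335,-0.796,0.2,0.67],[0,0,-0.022,0.335,-0.796,0.0,0.67]],
])

```text
clock: 13.05
tcp_pos: [0.4975, -0.3702, 0.2821]
eef_rot: [[-0.999, -0.035, -0.003], [-0.035, 0.999, 0.003], [0.003, 0.003, -1.0]]
force: [0.3, -0.8, -0.0]
finger_gap: 0.0283
gripper_force: 0.0
```

```bash
python3 - <<'E'
from h import *
st(); 
for n in P: arm.camera(n)
for q in("whisk","spoon","turner"): tips(q,("scene",),2)
tips("turner",("top",),1)
line("turner",(350,174))
plan([(.654,-.026,.285,-1.2,.57),(.654,-.026,.23,-1.2,.57)])
E
```

```text
t 13.05 tcp [ 0.4975 -0.3702  0.2821] yaw 92.03 z [-0.003  0.003 -1.   ] F [ 0.3 -0.8 -0. ] gap 0.0283 gf 0.0
whisk scene 0.73 [ 0.495 -0.429  0.005]
spoon scene 0.92 [ 0.492 -0.369  0.005]
turner scene 0.94 [0.653 0.009 0.006]
turner scene 0.69 [0.41  0.271 0.179]
turner top 0.58 [0.651 0.005 0.015]
turner c [0.6511 0.0057] ang 88.4 [0.187 0.045]
rows~8.9 [0.0001, -0.0009, 0.518, -0.5621, 1.1284, -0.012, 0.57] q6=-1
rows~0.9 [0.0001, -0.0009, 0.518, -0.5624, 1.1281, 0.1713, 0.57] q6=-1
```

Request:
send_rows([
  [[0,0,0.06,-0.1,0.2,-0.02,0.57],[0,0,0.12,-0.2,0.4,-0.02,0.57],[0,0,0.18,-0.3,0.6,-0.02,0.57],[0,0,0.24,-0.4,0.8,-0.02,0.57],[0,0,0.3,-0.5,1,-0.02,0.57],[0,0,0.36,-0.56,1,-0.02,0.57],[0,0,0.42,-0.56,1,-0.02,0.57],[0,0,0.48,-0.56,1,-0.02,0.57],[0,0,0.518,-0.56,1,-0.02,0.57],[0,0,0.518,-0.56,1,-0.02,0.57],[0,0,0.518,-0.56,1,-0.02,0.57]],
])

```text
clock: 14.78
tcp_pos: [0.6549, -0.0648, 0.2876]
eef_rot: [[0.018, 1.0, -0.001], [1.0, -0.018, 0.0], [0.0, -0.001, -1.0]]
force: [0.1, -0.2, -0.2]
finger_gap: 0.0369
gripper_force: 0.0
```

```bash
python3 - <<'E'
from h import *
st()
plan([(.653,-.026,.285,-1.5,.57),(.653,-.026,.187,-1.5,.57)])
E
```

```text
t 14.78 tcp [ 0.6549 -0.0648  0.2876] yaw -1.02 z [-0.001  0.    -1.   ] F [ 0.1 -0.2 -0.2] gap 0.0369 gf 0.0
rows~0.6 [-0.0004, -0.0001, 0.0027, 0.1292, -0.0086, 0.0088, 0.57] q6=-1
rows~1.6 [-0.0004, -0.0001, 0.0027, 0.1291, -0.0082, 0.3355, 0.57] q6=-1
```

Request:
send_rows([
  [[0,0,0.003,0.129,-0.008,0.01,0.57],[0,0,0.003,0.129,-0.008,0.01,0.57],[0,0,0.003,0.129,-0.008,0.18,0.57],[0,0,0.003,0.129,-0.008,0.28,0.57],[0,0,0.003,0.129,-0.008,0.335,0.57],[0,0,0.003,0.129,-0.008,0.335,0.57],[0,0,0.003,0.129,-0.008,0.335,1],[0,0,0.003,0.129,-0.008,0.335,1],[0,0,0.003,0.129,-0.008,0.335,1],[0,0,0.003,0.129,-0.008,0.335,1],[0,0,0.003,0.129,-0.008,0.2,1],[0,0,0.003,0.129,-0.008,0.0,1]],
])

```text
clock: 16.27
tcp_pos: [0.653, -0.026, 0.2882]
eef_rot: [[0.03, 1.0, -0.004], [1.0, -0.03, 0.001], [0.001, -0.004, -1.0]]
force: [0.8, -0.5, -0.5]
finger_gap: 0.018
gripper_force: 58.8
```

```bash
python3 - <<'E'
from h import *
st()
c=np.array([.4974,-.3705]);a=np.radians(2.1)
R=np.array([[np.cos(a),-np.sin(a)],[np.sin(a),np.cos(a)]])
g=c+R@np.array([.032,.060]); print(g)
plan([(.6,-.15,.285,50,1),(*g,.285,92.5,1)])
E
```

```text
t 16.27 tcp [ 0.653  -0.026   0.2882] yaw -1.75 z [-0.004  0.001 -1.   ] F [ 0.8 -0.5 -0.5] gap 0.018 gf 58.8
[ 0.52717989 -0.3093677 ]
rows~4.9 [-0.001, -0.0007, -0.2875, -0.4185, -0.1641, 0.011, 1] q6=-64
rows~4.0 [-0.0007, -0.0011, -0.5236, -0.9569, -0.3905, 0.0115, 1] q6=-123
```

Request:
send_rows([
  [[0,0,-0.06,-0.1,-0.05,0,1],[0,0,-0.12,-0.2,-0.1,0,1],[0,0,-0.18,-0.35,-0.15,0,1],[0,0,-0.24,-0.5,-0.2,0,1],[0,0,-0.3,-0.65,-0.25,0,1],[0,0,-0.36,-0.8,-0.3,0,1],[0,0,-0.42,-0.9,-0.35,0,1],[0,0,-0.48,-0.957,-0.39,0,1],[0,0,-0.522,-0.957,-0.39,0,1],[0,0,-0.522,-0.957,-0.39,0,1],[0,0,-0.522,-0.957,-0.39,0,1]],
])

```text
clock: 17.65
tcp_pos: [0.5277, -0.3092, 0.2885]
eef_rot: [[-0.999, -0.036, 0.0], [-0.036, 0.999, -0.0], [-0.0, -0.0, -1.0]]
force: [-0.4, -0.3, -1.4]
finger_gap: 0.0179
gripper_force: 58.8
```

```bash
python3 - <<'E'
from h import *
st()
g=(.5272,-.3094)
plan([(*g,.285,92.1,1),(*g,.1865,92.1,1)])
E
```

```text
t 17.65 tcp [ 0.5277 -0.3092  0.2885] yaw 92.08 z [ 0. -0. -1.] F [-0.4 -0.3 -1.4] gap 0.0179 gf 58.8
rows~0.1 [-0.0, 0.0001, -0.0001, 0.0017, -0.0008, 0.0116, 1] q6=-123
rows~1.6 [-0.0, 0.0001, -0.0001, 0.0018, -0.0007, 0.3399, 1] q6=-123
```

Request:
send_rows([
  [[0,0,0,0,0,0.15,1],[0,0,0,0,0,0.28,1],[0,0,0,0,0,0.34,1],[0,0,0,0,0,0.34,1],[0,0,0,0,0,0.34,0.67],[0,0,0,0,0,0.34,0.67],[0,0,0,0,0,0.34,0.67],[0,0,0,0,0,0.15,0.67],[0,0,0,0,0,-0.1,0.67],[0,0,0,0,0,-0.35,0],[0,0,0,0.1,0.2,-0.35,0],[0,0,0,0.15,0.5,-0.35,0]],
])

```text
clock: 19.15
tcp_pos: [0.4841, -0.1964, 0.394]
eef_rot: [[-0.999, -0.036, 0.003], [-0.036, 0.999, -0.002], [-0.003, -0.002, -1.0]]
force: [1.3, 0.5, -0.4]
finger_gap: 0.0808
gripper_force: 0.0
```

```bash
python3 - <<'E'
from h import *
st(); save("scene","t1"); arm.camera("top")
for q in("whisk","spoon","turner","cap"): tips(q,("scene","top"),2)
for q,nr,z in(("cap",(166,230),.019),):
    m=mask("top",q,nr); pts=np.argwhere(m)[:,::-1].astype(np.float32); (u,r)=cv2.minEnclosingCircle(pts); print(u,r,plane("top",[u],.019),axis("top",m,.019))
plan([(.53,.15,.39,92,0),(.524,.431,.39,90,0)])
E
```

```text
t 19.15 tcp [ 0.4841 -0.1964  0.394 ] yaw 92.08 z [ 0.003 -0.002 -1.   ] F [ 1.3  0.5 -0.4] gap 0.0808 gf 0.0
whisk scene 0.65 [ 0.497 -0.431  0.005]
whisk scene 0.63 [ 0.638  0.27  -0.   ]
whisk top 0.69 [ 0.497 -0.434  0.005]
spoon scene 0.85 [ 0.494 -0.369  0.005]
spoon scene 0.64 [ 0.232 -0.262 -0.001]
spoon top 0.85 [ 0.23  -0.258 -0.   ]
spoon top 0.57 [0.636 0.268 0.001]
turner scene 0.73 [ 0.498 -0.308  0.007]
turner scene 0.57 [ 0.494 -0.376  0.003]
cap scene 0.85 [ 0.524  0.435 -0.001]
cap scene 0.57 [ 0.8    0.038 -0.   ]
cap top 0.96 [0.526 0.432 0.002]
(165.5, 230.0) 14.080227851867676 [[0.52263196 0.43079821 0.019     ]] (array([0.52214044, 0.43136957]), np.float64(58.85411526261812), np.float64(0.06593474955348155), np.float64(0.06078660947047998), array([0.52237869, 0.4310269 ]))
rows~5.8 [0.0001, -0.0002, 0.0009, -0.1924, 1.1535, 0.0062, 0] q6=-76
rows~4.7 [0.0001, -0.0002, 0.012, -0.2078, 2.0902, 0.0064, 0] q6=-51
```

View pics/t1.png

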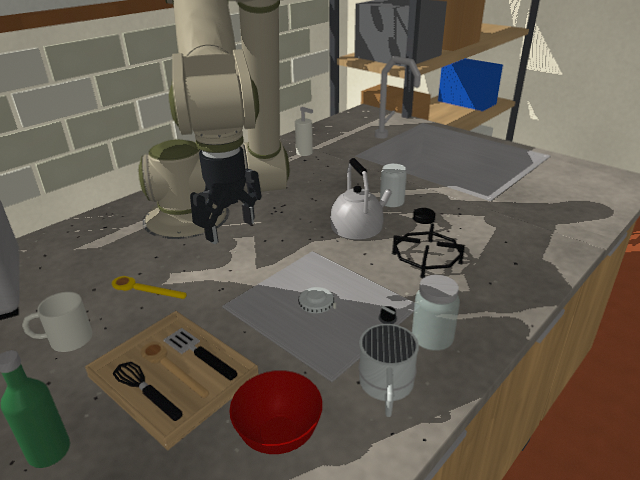

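All three utensils are in the tray (whisk 147,388; spoon 178,370; turner 205,352) and the hob is clear. Next is the cap at (424,215).

Request:
send_rows([
  [[0,0,0,-0.05,0.2,0,0],[0,0,0,-0.1,0.4,0,0],[0,0,0,-0.15,0.6,0,0],[0,0,0,-0.19,0.8,0,0],[0,0,0,-0.2,1,0,0],[0,0,0,-0.2,1,0,0]],
])

```text
clock: 20.45
tcp_pos: [0.5334, 0.108, 0.3919]
eef_rot: [[-0.999, -0.044, -0.0], [-0.044, 0.999, 0.0], [0.0, 0.0, -1.0]]
force: [0.2, -1.2, -1.2]
finger_gap: 0.0854
gripper_force: 0.0
```

Request:
send_rows([
  [[0,0,0,0,0.2,0,0],[0,0,0,0,0.4,0,0],[0,0,0,0,0.6,0,0],[0,0,0,0,0.8,0,0],[0,0,0,0,1,0,0],[0,0,0,0,1,0,0]],
])

```text
clock: 21.2
tcp_pos: [0.5219, 0.407, 0.3909]
eef_rot: [[-0.999, -0.042, -0.001], [-0.042, 0.999, -0.0], [0.001, -0.0, -1.0]]
force: [0.2, -0.1, -0.1]
finger_gap: 0.0855
gripper_force: 0.0
```

```bash
python3 - <<'E'
from h import *
st()
plan([(.524,.432,.30,90,0),(.524,.432,.20,90,0),(.524,.432,.172,90,0)])
E
```

```text
t 21.2 tcp [0.5219 0.407  0.3909] yaw 92.4 z [-0.001 -0.    -1.   ] F [ 0.2 -0.1 -0.1] gap 0.0855 gf 0.0
rows~1.6 [-0.0, -0.0003, 0.0133, -0.0106, 0.0832, 0.3031, 0] q6=-50
rows~1.7 [-0.0, -0.0003, 0.0133, -0.0109, 0.0832, 0.6364, 0] q6=-50
rows~0.5 [-0.0, -0.0003, 0.0133, -0.011, 0.0832, 0.7298, 0] q6=-50
```

Request:
send_rows([
  [[0,0,0.013,-0.011,0.083,0.2,0],[0,0,0.013,-0.011,0.083,0.4,0],[0,0,0.013,-0.011,0.083,0.6,0],[0,0,0.013,-0.011,0.083,0.68,0],[0,0,0.013,-0.011,0.083,0.727,0],[0,0,0.013,-0.011,0.083,0.727,0],[0,0,0.013,-0.011,0.083,0.727,0.4],[0,0,0.013,-0.011,0.083,0.727,0.4],[0,0,0.013,-0.011,0.083,0.727,0.4],[0,0,0.013,-0.011,0.083,0.727,0],[0,0,0.013,-0.011,0.083,0.727,0],[0,0,0.013,-0.011,0.083,0.727,0]],
])

```text
clock: 22.7
tcp_pos: [0.5243, 0.4296, 0.174]
eef_rot: [[-1.0, 0.002, -0.0], [0.002, 1.0, -0.0], [0.0, -0.0, -1.0]]
force: [1.1, -0.4, 0.1]
finger_gap: 0.0853
gripper_force: 0.0
```

```bash
python3 - <<'E'
from h import *
st(); save("scene","c1",(370,170,120,90),6)
plan([(.524,.432,.21,90,0),(.524,.432,.21,0,0),(.524,.432,.173,0,0)])
E
```

```text
t 22.7 tcp [0.5243 0.4296 0.174 ] yaw 89.88 z [-0. -0. -1.] F [ 1.1 -0.4  0.1] gap 0.0853 gf 0.0
rows~0.6 [-0.0, -0.0, -0.0007, 0.0011, 0.0079, -0.1201, 0] q6=-50
rows~8.6 [-0.0001, -0.0, 0.4993, 0.0011, 0.0079, -0.1201, 0] q6=40
rows~0.6 [-0.0001, -0.0, 0.4993, 0.0011, 0.0079, 0.0033, 0] q6=40
```

View pics/c1.png

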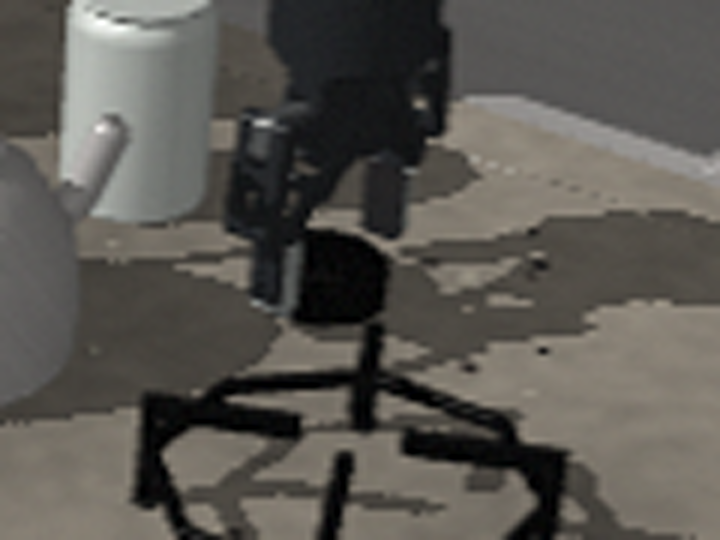

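The cap is centred between the fingers. I'll lift clear, turn 90° and squeeze across the other axis, so it's centred both ways, then lift.

Request:
send_rows([
  [[0,0,0,0,0,-0.12,0],[0,0,0.06,0,0,-0.12,0],[0,0,0.12,0,0,-0.12,0],[0,0,0.18,0,0,-0.12,0],[0,0,0.24,0,0,-0.12,0],[0,0,0.3,0,0,-0.12,0],[0,0,0.36,0,0,-0.12,0],[0,0,0.42,0,0,-0.12,0],[0,0,0.48,0,0,-0.12,0],[0,0,0.5,0,0,-0.12,0],[0,0,0.5,0,0,-0.12,0],[0,0,0.5,0,0,-0.12,0]],
])

```text
clock: 24.25
tcp_pos: [0.5243, 0.4296, 0.21]
eef_rot: [[0.001, 1.0, -0.0], [1.0, -0.001, -0.0], [-0.0, -0.0, -1.0]]
force: [0.4, 0.4, 0.5]
finger_gap: 0.0859
gripper_force: 0.0
```

```bash
python3 - <<'E'
from h import *
st()
plan([(.5243,.4296,.172,0,0)])
E
```

```text
t 24.25 tcp [0.5243 0.4296 0.21  ] yaw -0.04 z [-0. -0. -1.] F [0.4 0.4 0.5] gap 0.0859 gf 0.0
rows~0.6 [-0.0, 0.0, -0.0002, -0.0001, -0.0001, 0.1267, 0] q6=39
```

Request:
send_rows([
  [[0,0,0,0,0,0.06,0],[0,0,0,0,0,0.127,0],[0,0,0,0,0,0.127,0],[0,0,0,0,0,0.127,1],[0,0,0,0,0,0.127,1],[0,0,0,0,0,0.127,1],[0,0,0,0,0,0.127,1]],
])

```text
clock: 25.12
tcp_pos: [0.5244, 0.4298, 0.1735]
eef_rot: [[0.002, 1.0, 0.002], [1.0, -0.002, 0.001], [0.001, 0.002, -1.0]]
force: [-1.7, 0.1, 5.6]
finger_gap: 0.0597
gripper_force: 65.1
```

```bash
python3 - <<'E'
from h import *
st()
b=(.5555,-.0435)
plan([(.5243,.4296,.28,0,1),(.6,.2,.28,0,1),(*b,.28,0,1)])
E
```

```text
t 25.12 tcp [0.5244 0.4298 0.1735] yaw -0.12 z [ 0.002  0.001 -1.   ] F [-1.7  0.1  5.6] gap 0.0597 gf 65.1
rows~1.8 [0.0006, -0.0004, -0.0007, -0.0003, 0.0002, -0.3552, 1] q6=39
rows~4.0 [0.0006, -0.0004, -0.0007, -0.7651, 0.2541, -0.3556, 1] q6=18
rows~4.1 [0.0006, -0.0004, -0.0007, -1.577, 0.1074, -0.3569, 1] q6=-4
```

Request:
send_rows([
  [[0,0,0,0,0,-0.1,1],[0,0,0,0,0,-0.25,1],[0,0,0,0,0,-0.4,1],[0,0,0,0,0.05,-0.55,1],[0,0,0,-0.15,0.2,-0.55,1],[0,0,0,-0.35,0.25,-0.55,1],[0,0,0,-0.55,0.25,-0.55,1],[0,0,0,-0.75,0.25,-0.55,1],[0,0,0,-0.95,0.2,-0.55,1],[0,0,0,-0.95,0.2,-0.55,1],[0,0,0,-0.95,0.2,-0.55,1]],
])

```text
clock: 26.5
tcp_pos: [0.5837, 0.1446, 0.3374]
eef_rot: [[0.003, 1.0, 0.001], [1.0, -0.003, 0.0], [0.0, 0.001, -1.0]]
force: [-0.0, -0.6, -1.0]
finger_gap: 0.0594
gripper_force: 65.3
```

```bash
python3 - <<'E'
from h import *
st()
b=(.5555,-.0435)
plan([(*b,.28,0,1),(*b,.22,0,1),(*b,.203,0,1)])
E
```

```text
t 26.5 tcp [0.5837 0.1446 0.3374] yaw -0.15 z [ 0.001  0.    -1.   ] F [-0.  -0.6 -1. ] gap 0.0594 gf 65.3
rows~3.3 [0.0003, -0.0001, -0.0008, -0.6273, -0.0927, 0.1911, 1] q6=-4
rows~1.0 [0.0003, -0.0001, -0.0008, -0.6273, -0.0929, 0.3911, 1] q6=-4
rows~0.3 [0.0003, -0.0001, -0.0008, -0.6273, -0.0929, 0.4478, 1] q6=-4
```

```bash
python3 - <<'E'
from h import *
for n in P:
    arm.camera(n); L=[]
    for i in range(2):
        L+=[np.round(tow(n,r["point"]),4) for r in arm.tip_of(n,"burner")[:1]]
    m=mask(n,"burner"); print(n,L)
    try: quad("hob",None,.008,n)
    except Exception as e: print(e)
    if m is not None:
        u,v=np.argwhere(m)[:,::-1].min(0),np.argwhere(m)[:,::-1].max(0); print(u,v,m.sum())
        # fit: rim of 76 mm disc at z=.022 + boss, compare silhouettes
        from scipy.optimize import minimize
        t=np.linspace(0,2*np.pi,60)
        def sil(c):
            P3=np.vstack([np.c_[c[0]+r*np.cos(t),c[1]+r*np.sin(t),np.full(60,z)] for r,z in((.038,.022),(.038,.009),(.0225,.030))])
            h=cv2.convexHull(proj(n,P3).astype(np.float32)*16).round().astype(np.int32)
            I=np.zeros((480,640),np.uint8); cv2.fillConvexPoly(I,h,1,shift=4); return I.astype(bool)
        f=lambda c:1-(sil(c)&m).sum()/(sil(c)|m).sum()
        r=min(((f((x,y)),x,y) for x in np.arange(.548,.566,.001) for y in np.arange(-.052,-.034,.001))); print("fit",np.round(r,4))
save("scene","b1",(240,230,200,150),4)
E
```

```text
scene [array([ 0.5524, -0.0457,  0.0281]), array([ 0.5524, -0.0457,  0.0281])]
hob ((569.8883666992188, -48.79234313964844), (291.85968017578125, 324.8124084472656), 89.652587890625)
[223 252] [413 380] 12296
fit [ 0.9328  0.564  -0.05  ]
top [array([0.5867, 0.1456, 0.1681]), array([0.5867, 0.1456, 0.1681])]
hob ((568.9406127929688, -43.90196228027344), (287.7593994140625, 323.18975830078125), 89.76844787597656)
[306 140] [432 279] 16792
fit [ 0.9455  0.55   -0.05  ]
```

View pics/b1.png

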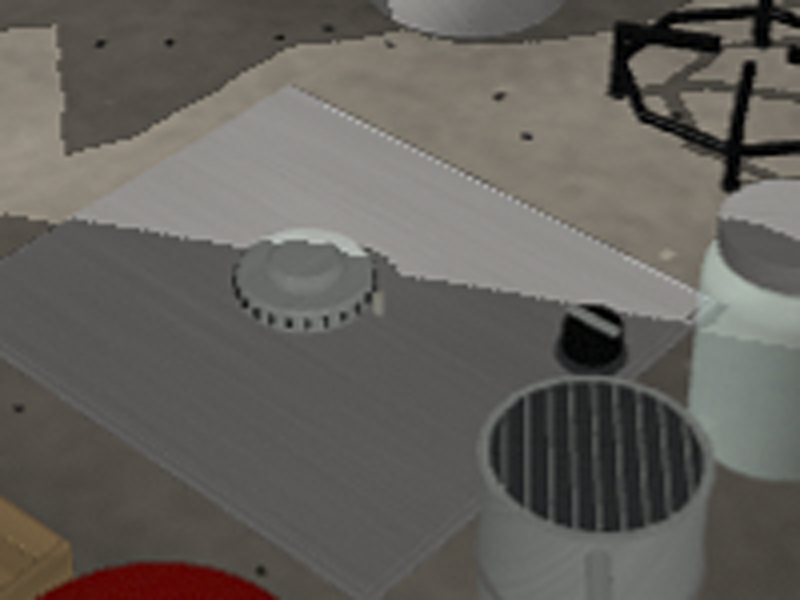

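The burner's boss centre is at about (306,252) in the crop, which is (316.6,293) in the full scene picture. I'll cross-check it against the top view and correct each camera's bias using the cap's position as known from the gripper.

```bash
python3 - <<'E'
from h import *
a=(316.6,293.0); b=(370.1,213.4)
print(plane("scene",[a],.030),plane("scene",[(240+306/4,230+270/4)],.022))
t=proj("top",[[.5557,-.0438,.03],[.5557,-.0438,.022]]); print(t)
# boss circle in the top picture at start & silhouettes by colour (image saved)
im=cv2.imread("pics/top0.png",0)[180:250,335:405]
big=cv2.GaussianBlur(cv2.resize(im,None,fx=6,fy=6,interpolation=cv2.INTER_CUBIC),(7,7),0)
for lo,hi,z in((45,66,.030),(85,110,.022)):
    c=cv2.HoughCircles(big,cv2.HOUGH_GRADIENT,1,5,param1=60,param2=10,minRadius=lo,maxRadius=hi)
    for u in c[0,:3]: p=(u[:2]+.5)/6-.5+[335,180]; print(np.round(p,1),u[2]/6,plane("top",[p],z).round(4))
# measured cap reference from scene0/top0: true (0.5244,0.4298)
for n in P: print(n,proj(n,[[.5244,.4298,.019]]))
for n,roi in(("top",(145,210,45,40)),("scene",(405,200,40,30))):
    x,y,w,h=roi; g=cv2.imread(f"pics/{n}0.png",0)[y:y+h,x:x+w]; k=cv2.connectedComponentsWithStats((g<40).astype(np.uint8)); i=1+k[2][1:,4].argmax(); print(n,k[2][i]+[x,y,0,0,0],k[3][i]+[x,y])
# predicted silhouette centroid of cap at true place
th=np.linspace(0,2*np.pi,90)
for n in P:
    h=cv2.convexHull(np.vstack([proj(n,np.c_[.5244+.031*np.cos(th),.4298+.031*np.sin(th),np.full(90,z)]) for z in(0,.019)]).astype(np.float32)); m=cv2.moments(h); print(n,m["m10"]/m["m00"],m["m01"]/m["m00"])
E
```

```text
[[ 0.5534265  -0.04157238  0.03      ]] [[ 0.55698785 -0.04597863  0.022     ]]
[[369.92638556 213.40034929]
 [369.73591379 213.84183748]]
[364.7 220. ] 8.083333 [[ 0.5405 -0.0315  0.03  ]]
[363.2 217.8] 8.316667 [[ 0.5456 -0.0281  0.03  ]]
[361.2 240.7] 8.5 [[ 0.4929 -0.0228  0.03  ]]
[370.2 213.8] 16.066668 [[ 0.5557 -0.0448  0.022 ]]
[369.7 212.8] 16.583334 [[ 0.5581 -0.0437  0.022 ]]
[369.  214.3] 14.900001 [[ 0.5546 -0.0421  0.022 ]]
scene [[424.27558638 212.60092455]]
top [[165.9451226  229.23906166]]
top [152 217  28  27 563] [165.31261101 229.97335702]
scene [413 208  22  22 318] [424.18867925 216.13522013]
scene 424.0190325271607 215.66650802736245
top 167.0120232438399 229.6376386230234
```

Request:
send_rows([
  [[0,0,0,-0.2,-0.03,0.1,1],[0,0,0,-0.4,-0.06,0.15,1],[0,0,0,-0.628,-0.09,0.19,1],[0,0,0,-0.628,-0.09,0.19,1],[0,0,0,-0.628,-0.09,0.19,1],[0,0,0,-0.628,-0.09,0.38,1],[0,0,0,-0.628,-0.09,0.38,1],[0,0,0,-0.628,-0.09,0.38,1],[0,0,0,-0.628,-0.09,0.38,1]],
])

```text
clock: 28.18
tcp_pos: [0.5568, -0.0434, 0.2249]
eef_rot: [[0.001, 1.0, 0.003], [1.0, -0.001, -0.001], [-0.001, 0.003, -1.0]]
force: [-0.2, -0.6, -0.5]
finger_gap: 0.0597
gripper_force: 66.0
```

```bash
python3 - <<'E'
from h import *
st(); save("scene","b2",(270,250,90,80),7); im=arm.camera("top"); cv2.imwrite("pics/b2t.png",im[:,:,::-1])
b=(.5563,-.0438); plan([(*b,.21,0,1),(*b,.204,0,1),(*b,.1985,0,1)])
E
```

```text
t 28.18 tcp [ 0.5568 -0.0434  0.2249] yaw -0.08 z [ 0.003 -0.001 -1.   ] F [-0.2 -0.6 -0.5] gap 0.0597 gf 66.0
rows~0.2 [0.0007, 0.0002, -0.0006, -0.0005, -0.0009, 0.0478, 1] q6=-5
rows~0.1 [0.0007, 0.0002, -0.0006, -0.0005, -0.0009, 0.0678, 1] q6=-5
rows~0.1 [0.0007, 0.0002, -0.0006, -0.0005, -0.001, 0.0862, 1] q6=-5
```

View pics/b2.png

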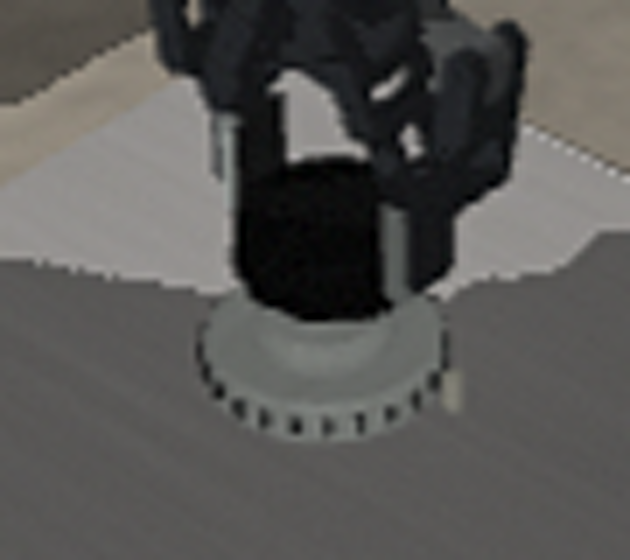

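```bash
python3 - <<'E'
from h import *
th=np.linspace(0,2*np.pi,360)
def ext(n,c,rz):
    p=np.vstack([proj(n,np.c_[c[0]+r*np.cos(th),c[1]+r*np.sin(th),np.full(360,z)]) for r,z in rz]); return np.r_[p.min(0),p.max(0)]
toc=lambda e:np.round((e-[270,250,270,250])*7,0)
print("disc",toc(ext("scene",(.5563,-.0438),((.038,.022),(.038,.01)))))
print("cap",toc(ext("scene",(.5568,-.0434),((.031,.0514),(.031,.0704)))))
for d in((.003,0),(0,.003)): print(d,toc(ext("scene",(.5563+d[0],-.0438+d[1]),((.038,.022),(.038,.01)))))
im=cv2.imread("pics/b2.png"); 
for y in(360,400): 
    r=im[y,150:500].astype(int).sum(1); print(y,r[::10])
E
```

```text
disc [207. 254. 450. 437.]
cap [226. 145. 429. 317.]
(0.003, 0) [214. 258. 457. 442.]
(0, 0.003) [214. 250. 456. 433.]
360 [270 264 265 262 281 162 280 311 311 308 309 308 318 331 355 365 363 366
 364 359 357 340 326 312 316 316 308 307 323 236 221 278 270 269 265]
400 [272 270 263 265 260 265 257 238 278 201 327 363 350 333 329 328 322 310
 322 330 335 342 343 346 365 345 230 193 303 296 380 318 259 265 264]
```

Reprojection puts the burner within about 2 mm of where the cap hangs. I'll shift about 1 mm in -y and lower slowly, watching the force.

Request:
send_rows([
  [[0,0,0,-0.004,0,0.03,1],[0,0,0,-0.004,0,0.045,1],[0,0,0,-0.004,0,0.055,1],[0,0,0,-0.004,0,0.063,1],[0,0,0,-0.004,0,0.07,1],[0,0,0,-0.004,0,0.077,1],[0,0,0,-0.004,0,0.077,1],[0,0,0,-0.004,0,0.077,1]],
])

```text
clock: 29.28
tcp_pos: [0.5563, -0.0451, 0.1999]
eef_rot: [[0.002, 1.0, 0.0], [1.0, -0.002, -0.0], [-0.0, 0.0, -1.0]]
force: [-0.1, 0.3, -1.8]
finger_gap: 0.0593
gripper_force: 66.0
```

```bash
python3 -c "
from h import *
st()"
```

```text
t 29.27 tcp [ 0.5563 -0.0451  0.1999] yaw -0.13 z [ 0. -0. -1.] F [-0.1  0.3 -1.8] gap 0.0593 gf 66.0
```

The skirt is already below the boss top with no contact force. I'll lower the last 2 mm, release and rise.

Request:
send_rows([
  [[0,0,0,0,0,0.004,1],[0,0,0,0,0,0.007,1],[0,0,0,0,0,0.007,1],[0,0,0,0,0,0.007,1],[0,0,0,0,0,0.004,0.1],[0,0,0,0,0,0.0,0],[0,0,0,0,0,0.0,0],[0,0,0,0,0,-0.1,0],[0,0,0,0,0,-0.25,1],[0,0,0,0,0,-0.25,1],[0,0,0,0,0,-0.25,1],[0,0,0,0,0,-0.25,1]],
])

```text
clock: 30.78
tcp_pos: [0.5561, -0.045, 0.2737]
eef_rot: [[0.002, 1.0, -0.002], [1.0, -0.002, 0.001], [0.001, -0.002, -1.0]]
force: [-0.1, 0.3, 0.2]
finger_gap: 0.0124
gripper_force: 0.0
```

```bash
python3 - <<'E'
from h import *
st(); save("scene","b3",(280,260,75,60),8); tips("cap",("scene",),1)
plan([(.5563,-.0451,.235,0,1),(.5563,-.0451,.217,0,1)])
E
```

```text
t 30.77 tcp [ 0.5561 -0.045   0.2737] yaw -0.13 z [-0.002  0.001 -1.   ] F [-0.1  0.3  0.2] gap 0.0124 gf 0.0
cap scene 0.8 [ 0.557 -0.042  0.023]
rows~0.6 [-0.0005, -0.0002, -0.0007, -0.0003, 0.0004, 0.1297, 1] q6=-5
rows~0.3 [-0.0005, -0.0002, -0.0007, -0.0003, 0.0005, 0.1897, 1] q6=-5
```

View pics/b3.png

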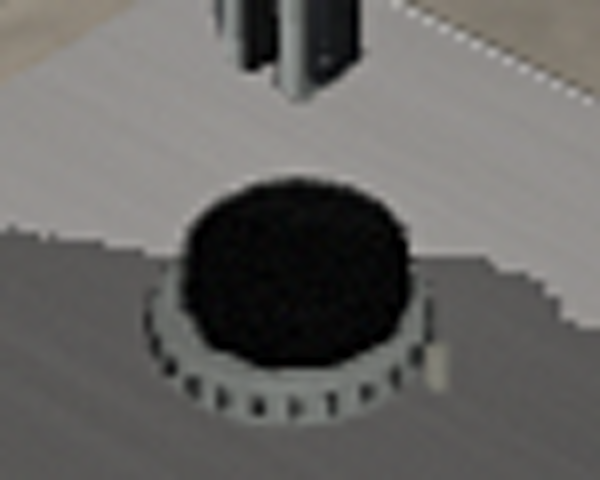

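The cap sits level and centred on the burner, at (297,275) in the crop. Now I press it gently with shut fingers.

Request:
send_rows([
  [[0,0,0,0,0,0.1,1],[0,0,0,0,0,0.17,1],[0,0,0,0,0,0.185,1],[0,0,0,0,0,0.192,1],[0,0,0,0,0,0.198,1],[0,0,0,0,0,0.203,1],[0,0,0,0,0,0.203,1]],
])

```text
clock: 31.75
tcp_pos: [0.5563, -0.045, 0.2163]
eef_rot: [[0.002, 1.0, 0.002], [1.0, -0.002, -0.001], [-0.001, 0.002, -1.0]]
force: [-6.4, 0.4, 16.3]
finger_gap: -0.0001
gripper_force: 8.1
```

```bash
python3 -c "
from h import *
st()"
```

```text
t 31.75 tcp [ 0.5563 -0.045   0.2163] yaw -0.11 z [ 0.002 -0.001 -1.   ] F [-6.4  0.4 16.3] gap -0.0001 gf 8.1
```

Pressed with 16 N, and the TCP height puts the cap top at 43 mm, so it's seated. I'll move up toward the pan support and fit its yaw.

Request:
send_rows([
  [[0,0,0,0,0,-0.1,1],[0,0,0,0,0,-0.4,0.8],[0,0,0,0.1,0,-0.5,0.8],[0,0,0,0.3,0,-0.5,0.8],[0,0,0,0.4,0,-0.5,0.8],[0,0,0,0.4,0,-0.5,0.8]],
])

```text
clock: 32.5
tcp_pos: [0.5561, 0.0767, 0.3647]
eef_rot: [[-0.001, 1.0, 0.001], [1.0, 0.001, 0.0], [0.0, 0.001, -1.0]]
force: [0.9, -0.5, -0.5]
finger_gap: 0.0172
gripper_force: 0.0
```

```bash
cat > fit.py <<'E'
from h import *
from scipy.optimize import minimize
def model(c,yaw,z0=0):
    A=np.radians(yaw)+np.arange(4)*np.pi/2; pts=[]
    for a in A:
        d=np.array([np.cos(a),np.sin(a)]); e=np.array([-d[1],d[0]])
        for r in np.linspace(.020,.086,34):
            for w in(-.003,-.001,.001,.003): pts.append([*(np.array(c)+r*d+w*e),z0+.052])
    return np.array(pts)
def fitsup(ims,c0,z0=0,yaws=np.arange(0,90,2.)):
    D={n:cv2.GaussianBlur(im.max(2).astype(np.float32),(0,0),.7) for n,im in ims.items()}
    def f(v):
        s=0
        for n in D:
            p=proj(n,model(v[:2],v[2],z0)).astype(np.float32)
            s+=np.minimum(cv2.remap(D[n],p[:,0].copy(),p[:,1].copy(),1),120).mean()
        return s
    best=min((f((c0[0]+dx,c0[1]+dy,y)),c0[0]+dx,c0[1]+dy,y) for dx in(-.006,-.003,0,.003,.006) for dy in(-.006,-.003,0,.003,.006) for y in yaws)
    S=np.array([.003,.003,2]); r=minimize(lambda u:f(np.array(best[1:])+u*S),[0,0,0],method="Nelder-Mead"); v=np.array(best[1:])+r.x*S
    return v,r.fun
E
python3 - <<'E'
from fit import *
st(); ims={n:arm.camera(n) for n in P}
for k in("scene","top"): print(k,fitsup({k:ims[k]},(.637,.270)))
v,s=fitsup(ims,(.637,.270)); print("both",v,s)
im=ims["top"][:,:,::-1].copy()
for p in proj("top",model(v[:2],v[2]))[::8]: cv2.circle(im,tuple(int(q) for q in p),0,(0,0,255),-1)
a=cv2.resize(im[120:240,170:300],None,fx=3,fy=3)
im=ims["scene"][:,:,::-1].copy()
for p in proj("scene",model(v[:2],v[2]))[::8]: cv2.circle(im,tuple(int(q) for q in p),0,(0,0,255),-1)
b=cv2.resize(im[190:310,370:500],None,fx=3,fy=3); cv2.imwrite("pics/sup.png",np.hstack([a,b]))
E
```

```text
t 32.5 tcp [0.5561 0.0767 0.3647] yaw 0.05 z [ 0.001  0.    -1.   ] F [ 0.9 -0.5 -0.5] gap 0.0172 gf 0.0
scene (array([ 0.64      ,  0.26400075, 26.        ]), np.float64(23.13411521911621))
top (array([ 0.63700157,  0.27000108, 25.99928832]), np.float64(43.98702621459961))
both [ 0.63700094  0.27000051 26.00007318] 80.08047485351562
```

View pics/sup.png

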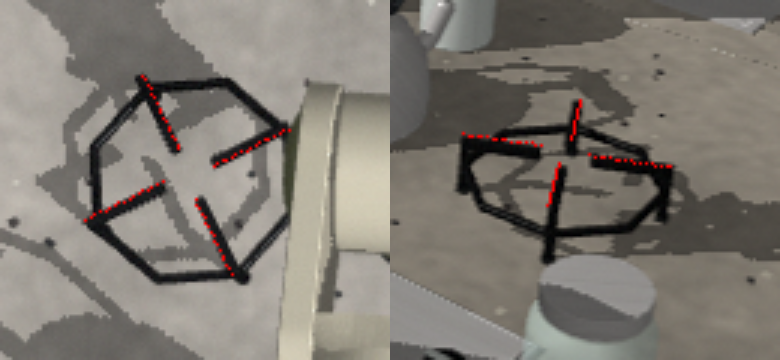

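The overlay matches the arms: the red dots lie along the arm edges in both views, at yaw about 26°. I'll sharpen the fit on the unobstructed first pictures.

```bash
sed -i 's/method="Nelder-Mead")/method="Nelder-Mead",options=dict(initial_simplex=[[0,0,0],[1,0,0],[0,1,0],[0,0,1]]))/' fit.py; python3 - <<'E'
from fit import *
ims={n:cv2.imread(f"pics/{n}0.png") for n in P}
for k in("scene","top"): print(k,fitsup({k:ims[k]},(.637,.268),yaws=(22,26,30)))
v,s=fitsup(ims,(.637,.268),yaws=(22,26,30)); print("both",v,s)
a=np.radians(v[2]+180); g=v[:2]+.06*np.array([np.cos(a),np.sin(a)]); print(g)
y=v[2]-90
plan([(*g,.30,y,.7),(*g,.24,y,.7),(*g,.199,y,.7)])
E
```

```text
scene (array([ 0.64141387,  0.26163314, 25.62074732]), np.float64(21.730648040771484))
top (array([ 0.63725971,  0.27059826, 25.85364838]), np.float64(44.37856674194336))
both [ 0.63757718  0.26947185 25.83216727] 78.77519226074219
[0.58357273 0.24332766]
rows~6.1 [0.0002, 0.0, 0.3559, 0.5624, 0.089, 0.2141, 0.7] q6=87
rows~1.0 [0.0002, 0.0, 0.3559, 0.5624, 0.0889, 0.4141, 0.7] q6=87
rows~0.7 [0.0002, 0.0, 0.3559, 0.5625, 0.0888, 0.5508, 0.7] q6=87
```

Request:
send_rows([
  [[0,0,0.06,0.1,0.01,0.1,0.7],[0,0,0.12,0.25,0.03,0.15,0.7],[0,0,0.18,0.4,0.05,0.2,0.7],[0,0,0.24,0.55,0.08,0.214,0.7],[0,0,0.3,0.562,0.089,0.214,0.7],[0,0,0.356,0.562,0.089,0.214,0.7],[0,0,0.356,0.562,0.089,0.214,0.7],[0,0,0.356,0.562,0.089,0.3,0.7],[0,0,0.356,0.562,0.089,0.414,0.7],[0,0,0.356,0.562,0.089,0.414,0.7],[0,0,0.356,0.562,0.089,0.414,0.7]],
])

```text
clock: 33.98
tcp_pos: [0.5841, 0.2431, 0.2411]
eef_rot: [[0.9, 0.436, 0.002], [0.436, -0.9, 0.0], [0.002, 0.0, -1.0]]
force: [0.5, 0.6, -0.2]
finger_gap: 0.0257
gripper_force: 0.0
```

```bash
python3 - <<'E'
from h import *
st(); save("scene","p1",(370,170,120,110),5)
plan([(.5836,.2433,.199,-64.2,.7)])
E
```

```text
t 33.98 tcp [0.5841 0.2431 0.2411] yaw -64.15 z [ 0.002  0.    -1.   ] F [ 0.5  0.6 -0.2] gap 0.0257 gf 0.0
rows~0.7 [0.0002, -0.0008, 0.0002, -0.0018, -0.001, 0.1413, 0.7] q6=87
```

View pics/p1.png

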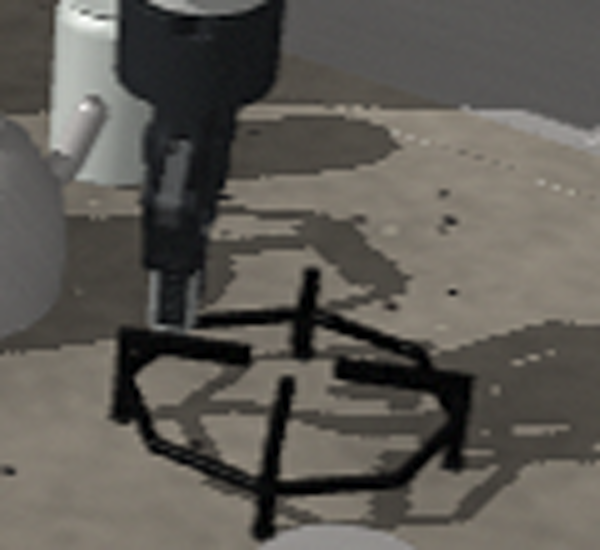

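The fingertips at (172,322) straddle the left arm, which runs from (125,338) to (250,352). I'll grip and lift.

Request:
send_rows([
  [[0,0,0,-0.001,0,0.07,0.7],[0,0,0,-0.001,0,0.141,0.7],[0,0,0,-0.001,0,0.141,0.7],[0,0,0,-0.001,0,0.141,1],[0,0,0,-0.001,0,0.141,1],[0,0,0,-0.001,0,0.141,1],[0,0,0,-0.001,0,0.141,1],[0,0,0,-0.001,0,0.1,1],[0,0,0,-0.001,0,0.0,1],[0,0,0,-0.001,0,-0.15,1],[0,0,0,-0.001,0,-0.15,1]],
])

```text
clock: 35.4
tcp_pos: [0.5836, 0.2435, 0.2888]
eef_rot: [[0.9, 0.435, 0.007], [0.435, -0.9, 0.001], [0.007, 0.002, -1.0]]
force: [0.1, 0.3, -3.0]
finger_gap: 0.0071
gripper_force: 58.6
```

```bash
python3 - <<'E'
from fit import *
st(); ims={n:arm.camera(n) for n in P}; cv2.imwrite("pics/p2.png",ims["scene"][180:320,280:500,::-1].repeat(3,0).repeat(3,1)) 
o=arm.get_obs(); dz=o["tcp_pos"][2]-.199
a=np.radians(yaw_now(o)+90-180+180)
print(fitsup({"top":ims["top"]},np.array(o["tcp_pos"][:2])+.06*np.array([np.cos(a),np.sin(a)]),dz,yaws=(24,26,28)))
E
```

```text
t 35.4 tcp [0.5836 0.2435 0.2888] yaw -64.21 z [ 0.007  0.001 -1.   ] F [ 0.1  0.3 -3. ] gap 0.0071 gf 58.6
(array([ 0.63894248,  0.27114785, 23.91206886]), np.float64(96.0964584350586))
```

View pics/p2.png

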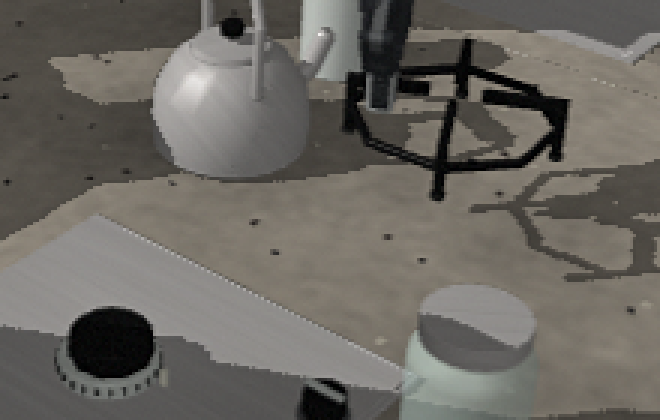

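The support is held level and clear of everything. Now I carry it to the burner.

```bash
python3 - <<'E'
from h import *
g=(.5013,-.0715); plan([(*g,.289,-64.2,1),(*g,.23,-64.2,1),(*g,.2085,-64.2,1)])
E
```

```text
rows~5.4 [-0.0, 0.0002, -0.0, -0.7018, 0.8263, -0.0142, 1] q6=56
rows~1.0 [-0.0, 0.0002, -0.0, -0.7017, 0.8263, 0.1825, 1] q6=56
rows~0.4 [-0.0, 0.0002, -0.0, -0.7016, 0.8263, 0.2542, 1] q6=56
```

Request:
send_rows([
  [[0,0,0,-0.07,0.08,0,1],[0,0,0,-0.19,0.22,0,1],[0,0,0,-0.31,0.37,0,1],[0,0,0,-0.43,0.51,0,1],[0,0,0,-0.55,0.65,0,1],[0,0,0,-0.65,0.76,0,1],[0,0,0,-0.702,0.826,0,1],[0,0,0,-0.702,0.826,0,1],[0,0,0,-0.702,0.826,0,1],[0,0,0,-0.702,0.826,0.1,1],[0,0,0,-0.702,0.826,0.1,1],[0,0,0,-0.702,0.826,0.1,1]],
])

```text
clock: 37.0
tcp_pos: [0.5019, -0.0709, 0.2553]
eef_rot: [[0.9, 0.436, 0.0], [0.436, -0.9, -0.0], [0.0, 0.0, -1.0]]
force: [0.4, -0.2, -3.4]
finger_gap: 0.0067
gripper_force: 58.7
```

```bash
python3 - <<'E'
from fit import *
st(); ims={n:arm.camera(n) for n in P}; o=arm.get_obs(); dz=o["tcp_pos"][2]-.199
for k in P: print(k,fitsup({k:ims[k]},np.array(o["tcp_pos"][:2])+[.0549,.0265],dz,yaws=(22,26,30)))
for k in P:
  for r in arm.tip_of(k,"pan_support")[:1]: print(k,r["score"],tow(k,r["point"]))
g=(.5013,-.0715); plan([(*g,.225,-64.2,1),(*g,.2085,-64.2,1)])
E
```

```text
t 37.0 tcp [ 0.5019 -0.0709  0.2553] yaw -64.15 z [ 0. -0. -1.] F [ 0.4 -0.2 -3.4] gap 0.0067 gf 58.7
scene (array([ 0.56091863, -0.05261527, 26.02937467]), np.float64(19.369518280029297))
top (array([ 0.55550346, -0.04410926, 25.61888442]), np.float64(81.92089080810547))
scene 0.8 [ 0.55615367 -0.04711227  0.05552231]
rows~0.5 [0.0003, -0.0003, 0.0, -0.0016, 0.0, 0.1015, 1] q6=56
rows~0.3 [0.0003, -0.0003, 0.0, -0.0016, -0.0, 0.1565, 1] q6=56
```

Request:
send_rows([
  [[0,0,0,-0.001,0,0.08,1],[0,0,0,-0.001,0,0.13,1],[0,0,0,-0.001,0,0.15,1],[0,0,0,-0.001,0,0.158,1],[0,0,0,-0.001,0,0.162,1],[0,0,0,-0.001,0,0.162,1]],
])

```text
clock: 37.95
tcp_pos: [0.5014, -0.0715, 0.207]
eef_rot: [[0.9, 0.435, 0.001], [0.435, -0.9, -0.001], [0.001, 0.001, -1.0]]
force: [-2.6, -0.1, 4.5]
finger_gap: 0.007
gripper_force: 59.6
```

```bash
python3 -c "
from h import *
st()"
```

```text
t 37.95 tcp [ 0.5014 -0.0715  0.207 ] yaw -64.21 z [ 0.001 -0.001 -1.   ] F [-2.6 -0.1  4.5] gap 0.007 gf 59.6
```

Contact came exactly at the expected height, so I release and rise clear.

Request:
send_rows([
  [[0,0,0,0,0,0,0.7],[0,0,0,0,0,0,0.7],[0,0,0,0,0,0,0.7],[0,0,0,0,0,-0.1,0.7],[0,0,0,0,0,-0.3,0.7],[0,0,0,0,0,-0.5,0.5],[0,0,0,0,0,-0.7,0.4],[0,0,0,0,0,-0.8,0.4],[0,0,0,-0.2,-0.3,-0.8,0.4],[0,0,0,-0.2,-0.5,-0.8,0.4],[0,0,0,-0.2,-0.5,-0.8,0.4]],
])

```text
clock: 39.33
tcp_pos: [0.38, 0.0388, 0.4463]
eef_rot: [[0.9, 0.435, 0.0], [0.435, -0.9, 0.0], [0.0, 0.0, -1.0]]
force: [1.5, 0.3, -0.4]
finger_gap: 0.0512
gripper_force: 0.0
```

```bash
python3 - <<'E'
from fit import *
st(); ims={n:arm.camera(n) for n in P}
for k in P:
    print(k,fitsup({k:ims[k]},(.556,-.045),.008,yaws=(22,26,30)))
for q in("pan_support","cap","burner","kettle","kettle_grip"): tips(q,m=1)
for n in P:
    ms=arm.cut_out(n,"kettle_grip")[:2]
    for r in ms:
        p=np.argwhere(r["pixels"])[:,::-1]; print(n,round(r["score"],2),p.mean(0),p.min(0),p.max(0),len(p))
# handle direction: dark pixels near the kettle grip in top view
g=ims["top"].max(2); x,y,w,h=198,245,50,60
k=cv2.connectedComponentsWithStats((g[y:y+h,x:x+w]<50).astype(np.uint8))
for i in 1+np.argsort(-k[2][1:,4])[:3]:
    pts=np.argwhere(k[1]==i)[:,::-1]+[x,y]; P3=plane("top",pts,.19)[:,:2]; c=P3.mean(0); e,v=np.linalg.eigh(np.cov((P3-c).T)) if len(pts)>3 else (0,np.eye(2)); print(len(pts),pts.mean(0),c,np.degrees(np.arctan2(v[1,1],v[0,1])),np.ptp((P3-c)@v[:,1]),np.ptp((P3-c)@v[:,0]))
cv2.imwrite("pics/k.png",cv2.resize(np.hstack([ims["scene"][150:250,320:420],ims["top"][240:310,180:280].repeat(1,0) if 0 else ims["top"][220:320,180:280]])[:,:,::-1],None,fx=4,fy=4,interpolation=cv2.INTER_CUBIC))
E
```

```text
t 39.33 tcp [0.38   0.0388 0.4463] yaw -64.19 z [ 0.  0. -1.] F [ 1.5  0.3 -0.4] gap 0.0512 gf 0.0
scene (array([ 0.55940951, -0.05229721, 25.47960941]), np.float64(14.12339973449707))
top (array([ 0.55556311, -0.04536582, 25.9624918 ]), np.float64(42.61723709106445))
pan_support scene 0.85 [ 0.558 -0.05   0.008]
pan_support top 0.72 [ 0.556 -0.05   0.009]
cap scene 0.68 [ 0.552 -0.048 -0.002]
cap top 0.56 [ 0.561 -0.044  0.025]
burner scene 0.65 [ 0.554 -0.042  0.025]
burner top 0.76 [ 0.554 -0.038  0.029]
kettle scene 0.78 [0.413 0.27  0.001]
kettle top 0.66 [0.413 0.269 0.   ]
kettle_grip scene 0.66 [0.411 0.267 0.181]
kettle_grip top 0.81 [0.41  0.265 0.181]
scene 0.86 [357.51931818 208.61477273] [330 158] [390 239] 2640
scene 0.49 [318.95293466 314.32078258] [223 252] [413 380] 10836
top 0.96 [230.73894737 275.84842105] [188 246] [264 307] 3325
178 [217.74157303 274.01685393] [0.41511199 0.27311182] 151.0744417925007 0.07387001784580405 0.011435315065704495
103 [224.7184466  276.26213592] [0.41047205 0.25901884] 150.71344210156127 0.07035628958763128 0.015538598323612849
```

The pan support fits at (0.5556, -0.0454), centred on the cap. For the kettle grip I'll triangulate the dark handle in both views.

```bash
python3 - <<'E'
from h import *
im=cv2.imread("pics/scene0.png"); g=im.max(2); x,y,w,h=340,150,35,40
k=cv2.connectedComponentsWithStats((g[y:y+h,x:x+w]<60).astype(np.uint8))
S=[]
for i in 1+np.argsort(-k[2][1:,4])[:3]:
    pts=np.argwhere(k[1]==i)[:,::-1]+[x,y]; print("scene",len(pts),pts.mean(0),pts.min(0),pts.max(0)); S.append(pts.mean(0))
print(proj("scene",[[.412,.268,.182],[.412,.268,.2]]),proj("top",[[.412,.268,.182],[.413,.269,.12]]))
for t in((217.7,274.0),(224.7,276.3),(220.3,274.8)): print(t,tri([S[0]],[t]).round(4), tri([(S[0]+0)],[t]).round(3)[2])
T=cv2.imread("pics/top0.png").max(2)[255:300:3,200:246:2]; print(T)
E
```

```text
scene 142 [357.00704225 165.88732394] [349 158] [366 175]
scene 38 [356.94736842 186.89473684] [353 183] [361 189]
scene 8 [346.  185.5] [346 182] [346 189]
[[357.28163231 166.50746911]
 [357.4272767  159.97870029]] [[221.06218628 275.61616689]
 [226.38390845 275.78047871]]
(217.7, 274.0) [0.4125 0.272  0.1831] 0.183
(224.7, 276.3) [0.4125 0.2618 0.1856] 0.186
(220.3, 274.8) [0.4126 0.2682 0.184 ] 0.184
[[104 104 105 101  99 102 105 107 112 111 119 119 123 125 127 186 176 201
  148 143 158 169 146]
 [187 101 100 101 106 112 112 112 116 114 120 119  40  23 154 252 168 158
  165 162 160 162 161]
 [223 118 115 110 111 117 116 119 121 123 123  46  14  21  52  47  66 130
  200 179 174 174 179]
 [139 118 109 112 114 119 117 122 123 134 103  18  23  48  57  20 193 203
  198 140 196 190 190]
 [ 99  99 110 116 119 121 122 152 134 111  13  18  42  68  32 191 210 207
  210 211 181 207 199]
 [ 95 108 113 120 120 123 133 135 133  18  21  39  71  38 148 211 212 210
  211 215 212 172 211]
 [ 94 110 115 123 132 125 187 195  29  23  33  65  46  20  28 137 219 219
  219 218 220 209 217]
 [ 98 111 115 125 132 127 193  48  13  26  57  60  21  30  32  24 218 224
  223 221 223 221 210]
 [ 94 112 113 128 141 154  87  18  28  57  63  22  23  35  26 198 222 221
  223 228 228 224 229]
 [ 93 113 114 127 142 128  19  25  49  74  32 200 208 205 219 216 219 221
  226 226 226 219 248]
 [ 97 112 120 127 143   8  24  44  80  32 147 213 216 220 217 218 222 225
  222 224 221 239 252]
 [ 98 102 112 125  16  27  41  77  48 104 210 212 216 218 219 221 223 222
  220 218 242 250 247]
 [ 98 100 106 115  73  30  72  55  59 195 188 185 210 219 214 213 210 213
  224 239 240 241 240]
 [ 96  97  99 111 171 252 165 153 178 185 196 200 208 213 220 218 221 228
  232 228 225 234 226]
 [148  98  96 101 175 218 110 109 121 179 190 194 203 212 211 217 223 224
  222 223 227 225 221]]
```

```bash
python3 - <<'E'
from h import *
g=(.4125,.269); plan([(*g,.44,61,.3),(*g,.337,61,.3)])
E
```

```text
rows~11.9 [-0.0001, -0.0, -0.6957, 0.4269, -0.6517, 0.0202, 0.3] q6=-28
rows~1.7 [-0.0001, -0.0, -0.6957, 0.427, -0.6516, 0.3635, 0.3] q6=-28
```

Request:
send_rows([
  [[0,0,-0.06,0,-0.05,0,0.3],[0,0,-0.12,0.05,-0.15,0,0.3],[0,0,-0.18,0.15,-0.3,0,0.3],[0,0,-0.24,0.25,-0.45,0,0.3],[0,0,-0.3,0.35,-0.55,0,0.3],[0,0,-0.36,0.427,-0.65,0,0.3],[0,0,-0.42,0.427,-0.652,0,0.3],[0,0,-0.48,0.427,-0.652,0,0.3],[0,0,-0.54,0.427,-0.652,0,0.3],[0,0,-0.6,0.427,-0.652,0,0.3],[0,0,-0.66,0.427,-0.652,0,0.3],[0,0,-0.696,0.427,-0.652,0,0.3]],
])

```text
clock: 41.52
tcp_pos: [0.4124, 0.2693, 0.446]
eef_rot: [[-0.877, 0.48, -0.0], [0.48, 0.877, -0.0], [0.0, -0.0, -1.0]]
force: [0.2, -0.2, -0.5]
finger_gap: 0.0596
gripper_force: 0.0
```

```bash
python3 - <<'E'
from h import *
st(); g=(.4125,.269); plan([(*g,.40,61,.3),(*g,.337,61,.3)])
E
```

```text
t 41.52 tcp [0.4124 0.2693 0.446 ] yaw 61.34 z [-0. -0. -1.] F [ 0.2 -0.2 -0.5] gap 0.0596 gf 0.0
rows~0.8 [-0.0001, -0.0, 0.0019, -0.0008, -0.0005, 0.1534, 0.3] q6=-28
rows~1.1 [-0.0001, -0.0, 0.0019, -0.0009, -0.0005, 0.3634, 0.3] q6=-28
```

Request:
send_rows([
  [[0,0,0,0,0,0.15,0.3],[0,0,0,0,0,0.25,0.3],[0,0,0,0,0,0.32,0.3],[0,0,0,0,0,0.36,0.3],[0,0,0,0,0,0.36,0.3],[0,0,0,0,0,0.36,0.6],[0,0,0,0,0,0.36,0.7],[0,0,0,0,0,0.36,0.75],[0,0,0,0,0,0.36,1],[0,0,0,0,0,0.36,1],[0,0,0,0,0,0.36,1]],
])

```text
clock: 42.9
tcp_pos: [0.4122, 0.2693, 0.3387]
eef_rot: [[-0.875, 0.483, 0.001], [0.483, 0.875, 0.0], [-0.001, 0.0, -1.0]]
force: [-0.8, -1.6, 5.7]
finger_gap: 0.0181
gripper_force: 58.5
```

```bash
python3 - <<'E'
from h import *
st()
for n in P: arm.camera(n)
tips("kettle",m=1)
E
```

```text
t 42.9 tcp [0.4122 0.2693 0.3387] yaw 61.09 z [ 0.001  0.    -1.   ] F [-0.8 -1.6  5.7] gap 0.0181 gf 58.5
kettle scene 0.65 [ 0.415  0.27  -0.001]
kettle top 0.61 [ 0.412  0.271 -0.004]
```

```bash
python3 - <<'E'
from h import *
g=(.556,-.045); plan([(.4122,.2693,.434,61,1),(*g,.434,61,1)])
E
```

```text
rows~1.6 [0.0001, 0.0002, 0.0005, -0.0002, 0.0003, -0.3176, 1] q6=-28
rows~5.8 [0.0001, 0.0002, 0.0005, -0.9264, -0.685, -0.3173, 1] q6=-66
```

Request:
send_rows([
  [[0,0,0,0,0,-0.02,1],[0,0,0,0,0,-0.06,1],[0,0,0,0,0,-0.12,1],[0,0,0,0,0,-0.19,1],[0,0,0,0,0,-0.26,1],[0,0,0,0,0,-0.31,1],[0,0,0,0,0,-0.33,1],[0,0,0,0,0,-0.33,1]],
])

```text
clock: 44.1
tcp_pos: [0.4122, 0.2693, 0.4372]
eef_rot: [[-0.875, 0.484, -0.0], [0.484, 0.875, 0.0], [0.0, 0.0, -1.0]]
force: [0.4, -1.0, -6.1]
finger_gap: 0.0181
gripper_force: 58.9
```

```bash
python3 - <<'E'
from h import *
st(); arm.camera("scene"); tips("kettle",("scene",),1)
g=(.556,-.045); plan([(*g,.434,61,1)])
E
```

```text
t 44.1 tcp [0.4122 0.2693 0.4372] yaw 61.07 z [-0.  0. -1.] F [ 0.4 -1.  -6.1] gap 0.0181 gf 58.9
kettle scene 0.91 [0.413 0.27  0.097]
rows~5.8 [-0.0003, -0.0003, 0.0004, -0.9263, -0.6849, 0.0083, 1] q6=-66
```

Request:
send_rows([
  [[0,0,0,-0.03,-0.02,0,1],[0,0,0,-0.1,-0.07,0,1],[0,0,0,-0.2,-0.15,0,1],[0,0,0,-0.32,-0.24,0,1],[0,0,0,-0.44,-0.33,0,1],[0,0,0,-0.56,-0.42,0,1],[0,0,0,-0.68,-0.5,0,1],[0,0,0,-0.78,-0.58,0,1],[0,0,0,-0.86,-0.64,0,1],[0,0,0,-0.91,-0.675,0,1],[0,0,0,-0.927,-0.686,0,1],[0,0,0,-0.927,-0.686,0,1]],
])

```text
clock: 45.7
tcp_pos: [0.556, -0.045, 0.437]
eef_rot: [[-0.875, 0.483, -0.0], [0.483, 0.875, 0.0], [0.001, 0.0, -1.0]]
force: [-0.1, -0.3, -5.4]
finger_gap: 0.0186
gripper_force: 58.9
```

```bash
python3 - <<'E'
from h import *
st()
for n in P: arm.camera(n)
tips("kettle",m=1); tips("pan_support",m=1)
g=(.5557,-.0452); plan([(*g,.41,61,1),(*g,.40,61,1)])
E
```

```text
t 45.7 tcp [ 0.556 -0.045  0.437] yaw 61.09 z [-0.  0. -1.] F [-0.1 -0.3 -5.4] gap 0.0186 gf 58.9
kettle scene 0.69 [ 0.558 -0.045  0.096]
kettle top 0.89 [ 0.556 -0.044  0.097]
pan_support scene 0.97 [ 0.558 -0.046  0.007]
rows~0.5 [0.0, 0.0, 0.0007, -0.0001, -0.0016, 0.091, 1] q6=-66
rows~0.2 [0.0, 0.0, 0.0007, -0.0001, -0.0016, 0.1243, 1] q6=-66
```

Request:
send_rows([
  [[0,0,0,0,0,0.03,1],[0,0,0,0,0,0.07,1],[0,0,0,0,0,0.1,1],[0,0,0,0,0,0.115,1],[0,0,0,0,0,0.122,1],[0,0,0,0,0,0.126,1],[0,0,0,0,0,0.129,1],[0,0,0,0,0,0.129,1]],
])

```text
clock: 47.0
tcp_pos: [0.5561, -0.0454, 0.3989]
eef_rot: [[-0.875, 0.484, 0.001], [0.484, 0.875, -0.0], [-0.001, 0.0, -1.0]]
force: [-0.5, 0.4, -3.3]
finger_gap: 0.0181
gripper_force: 59.2
```

```bash
python3 -c "
from h import *
st(); arm.camera('scene'); tips('kettle',('scene',),1); tips('pan_support',('scene',),1)"
```

```text
t 47.0 tcp [ 0.5561 -0.0454  0.3989] yaw 61.07 z [ 0.001 -0.    -1.   ] F [-0.5  0.4 -3.3] gap 0.0181 gf 59.2
kettle scene 0.81 [ 0.557 -0.045  0.06 ]
pan_support scene 0.71 [ 0.557 -0.045  0.008]
```

The kettle is touching the support. I'll lower a hair, open and rise straight up.

Request:
send_rows([
  [[0,0,0,0,0,0.003,1],[0,0,0,0,0,0.003,1],[0,0,0,0,0,0.003,0.72],[0,0,0,0,0,0.003,0.6],[0,0,0,0,0,0.003,0.3],[0,0,0,0,0,0.003,0.3],[0,0,0,0,0,-0.03,0.3],[0,0,0,0,0,-0.1,0.3],[0,0,0,0,0,-0.2,0.3],[0,0,0,0,0,-0.35,0.3],[0,0,0,0,0,-0.45,0.3]],
])

```text
clock: 48.52
tcp_pos: [0.5556, -0.0452, 0.5364]
eef_rot: [[-0.875, 0.484, 0.003], [0.484, 0.875, -0.001], [-0.003, 0.001, -1.0]]
force: [0.1, 0.3, 0.2]
finger_gap: 0.0597
gripper_force: 0.0
```

Request:
send_rows([
  [[0,0,0,0.1,0.1,0,0.3],[0,0,0,0.3,0.3,0,0.3],[0,0,0,0.5,0.5,0,0.3],[0,0,0,0.6,0.7,0,0.3],[0,0,0,0.6,0.8,0,0.3],[0,0,0,0.6,0.8,0,0.3]],
])

```text
clock: 49.28
tcp_pos: [0.5141, 0.2548, 0.5336]
eef_rot: [[-0.877, 0.48, 0.0], [0.48, 0.877, 0.0], [0.0, 0.0, -1.0]]
force: [-0.0, -0.3, -0.0]
finger_gap: 0.0595
gripper_force: 0.0
```

```bash
python3 - <<'E'
from h import *
st(); ims={n:arm.camera(n) for n in P}
for q in("kettle","kettle_grip","pan_support","whisk","spoon","turner"): tips(q,m=1)
cv2.imwrite("pics/fin.png",ims["scene"][:,:,::-1])
E
```

```text
t 49.27 tcp [0.5141 0.2548 0.5336] yaw 61.31 z [ 0.  0. -1.] F [-0.  -0.3 -0. ] gap 0.0595 gf 0.0
kettle scene 0.62 [ 0.557 -0.046  0.058]
kettle top 0.75 [ 0.559 -0.047  0.062]
kettle_grip scene 0.72 [ 0.554 -0.044  0.239]
kettle_grip top 0.61 [ 0.555 -0.044  0.243]
pan_support scene 0.68 [ 0.557 -0.046  0.009]
whisk scene 0.78 [ 0.495 -0.432  0.005]
whisk top 0.78 [ 0.5   -0.429  0.003]
spoon scene 0.93 [ 0.229 -0.264  0.002]
spoon top 0.7 [ 0.5   -0.341  0.003]
turner scene 0.7 [ 0.501 -0.306  0.005]
turner top 0.56 [ 0.503 -0.307  0.011]
```

View pics/fin.png

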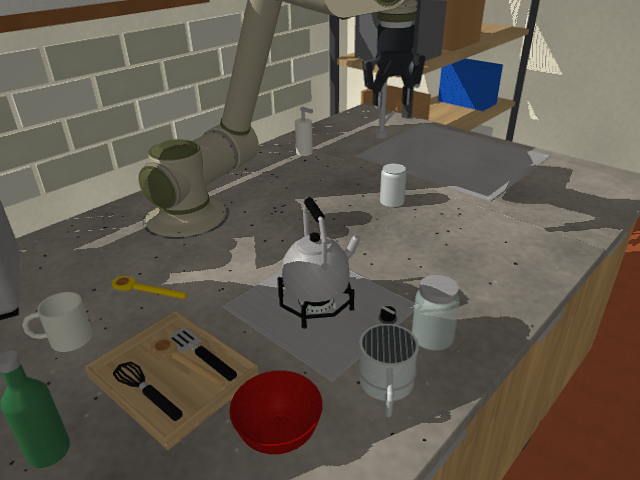

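The kettle stands upright on the support over the burner, at (316,275). The spoon in the tray has shifted toward the turner, which must be the announced knock, so I'll measure whether it still lies properly inside.

```bash
python3 - <<'E'
from h import *
ims={n:arm.camera(n) for n in P}
c=np.array([.4974,-.3705]);a=np.radians(2.1); R=np.array([[np.cos(a),-np.sin(a)],[np.sin(a),np.cos(a)]])
for q,near in(("spoon",(512,230)),("turner",(495,235)),("whisk",(540,240))):
  for n in P:
    for r in arm.cut_out(n,q):
        m=r["pixels"]; p=(plane(n,np.argwhere(m)[:,::-1],.014)[:,:2]-c)@R
        if np.abs(p.mean(0)).max()>.12 or m.sum()>3000: continue
        cc=p.mean(0); e,v=np.linalg.eigh(np.cov((p-cc).T)); d=v[:,1]
        print(q,n,round(r["score"],2),m.sum(),"x",p[:,0].min().round(3),p[:,0].max().round(3),"y",p[:,1].min().round(3),p[:,1].max().round(3),"ang",np.degrees(np.arctan2(d[1],d[0])).round(1),"mean",cc.round(3))
    for r in arm.tip_of(n,q)[:3]:
        P3=tow(n,r["point"]); print("   ",q,n,round(r["score"],2),P3.round(4))
E
```

```text
spoon scene 0.57 932 x -0.099 0.098 y -0.0 0.044 ang -175.9 mean [-0.013  0.026]
    spoon scene 0.96 [ 0.496  -0.3418  0.0038]
    spoon scene 0.66 [ 0.233  -0.2617 -0.0006]
spoon top 0.75 702 x -0.091 0.093 y 0.001 0.042 ang -175.2 mean [-0.018  0.026]
    spoon top 0.86 [ 0.5008 -0.3399  0.0011]
    spoon top 0.75 [ 0.2327 -0.2615  0.0004]
turner scene 0.66 936 x -0.09 0.098 y 0.037 0.083 ang 178.7 mean [-0.004  0.06 ]
    turner scene 0.61 [ 0.4998 -0.306   0.0047]
turner top 0.71 1048 x -0.09 0.099 y 0.042 0.09 ang 177.4 mean [-0.012  0.064]
    turner top 0.82 [ 0.501  -0.3066  0.0106]
    turner top 0.53 [ 0.7992 -0.1181  0.0008]
whisk scene 0.69 1127 x -0.096 0.095 y -0.083 -0.039 ang 179.9 mean [-0.004 -0.061]
    whisk scene 0.71 [ 0.4986 -0.4314  0.0045]
whisk top 0.7 618 x -0.088 0.093 y -0.076 -0.039 ang 179.8 mean [ 0.001 -0.059]
    whisk top 0.72 [ 0.499  -0.4316  0.0058]
    whisk top 0.42 [0.4008 0.4544 0.0041]
```

The spoon lies flat and well inside the tray walls, beside the turner, so nothing needs mending. Handing in.

```bash
python3 -c "
from cell import arm
print(arm.sign_off())"
```

```text
the job is handed in; nothing more can be done
None
```

The job is handed in: all three utensils are in the tray, the cap is pressed flat on the burner, the pan support is centred and level over it, and the kettle stands upright on top; the sign-off gave no verdict.

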